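# Find the red check weight and put it on the balance

## Robot

A 6-joint arm with a two-finger parallel gripper is mounted at the origin on the work surface. World frame = base frame: x ahead of the robot, y to its left, z up, the work surface at z = 0. Lengths are in m, angles in rad, forces in N, time in s.
With the tool pointing down it reaches from about 0.3 to 0.775 m from the base axis. Payload 14.6 kg.
Tool frame: the origin (TCP) lies between the finger pads; the fingertips stand 19 mm ahead of it and the grasp point (between the pads) is the TCP; z points along the fingers, y is the direction in which the jaws open and shut (so a half turn about z gives the same grasp; the last joint's range is limited). The gripper opens to 94 mm and grips with 3 to 60 N. Pads are 16 mm wide; open, the fingers measure 119 mm over their backs; the gripper's body (75 mm by 177 mm) begins 78 mm behind the grasp point.
Start: joints at [1.209, 0.3, 1.521, -0, 1.321, -0.067], TCP at [0.16, 0.526, 0.224] pointing down, gripper open.
Joint ranges: [-3.03, 3.03], [-0.79, 2.21], [0.23, 2.52], [-1.04, 4.18], [0, 3.07], [-2.55, 2.55]. Speed limits (rad/s): [2.22, 2.22, 2.57, 3.14, 3.14, 3.14].

## Interface

Orientations are given as [roll, pitch, yaw] about the fixed x, y, z axes, in that order (R = Rz(yaw) Ry(pitch) Rx(roll)).
In Python, from station import telemetry, vision, ctrl gives the robot as it stands. The module is installed in compiled form; this text tells all that it offers.
- The arm moves only by the shell command python3 -m creep 'ROWS' [FORCE]. ROWS is JSON, a list of rows, each a list of 3 entries, a list of its own where there are three numbers: the shift along the tool's x, y, z in units of 50 mm (1.0 is 50 mm), then the turn about the tool's z in units of 8 degrees (1.0 is 8 degrees), then the opening, from 0 (shut) to 1 (fully open). In form: [[[tx, ty, tz], twist, gripper], ...]. A call has 1 to 12 rows; each row is the pose to reach, as a shift and turn from the pose commanded when the call began, along the tool's axes at that moment; what a row does not reach only later rows make up. A row lasts 1/10 s, in which the tool goes at most 50 mm and 8.59 degrees, less where a joint would pass 70% of its speed; a pose out of reach is approached as far as the arm can. A call with a gripper value outside its range is refused whole. The fingers move at their own pace and stop on an object; FORCE is the grip in N (left out, the last holds). Time passes only in rows, so rows that repeat a pose let the fingers close. It gives the time, the measured TCP pose, the force and the opening at its end, in the units of the state.
- telemetry.get_obs(): the state, without advancing time (a new reading comes with each control period).
- vision.camera(name): name is "side" or "top"; returns a dict with "img" (384x512x3 uint8, red, green, blue), "depth" (384x512 float32, m along the optical axis (not along the pixel's ray), 0 where there is no reading), "vertical_fov" (degrees; the focal length in pixels is half the picture's height over the tangent of half this angle, whatever the lens; pixels are square), "cx", "cy" (the principal point, pixels), "extrinsics" (4x4, takes a point from camera to world coordinates). Camera axes: x right, y down, z forward; pixel columns grow to the right and rows downward; lengths in m; the calibration is good to about 2 mm. A picture is of the moment at which its call begins.
- ctrl.hand_in(): hands the job in, once; it reports no verdict.
The state is a dict: "time_s": time; "qpos": joint angles; "joint_vel": joint speeds; "tau": joint torques, N m; "ee_pos": TCP position; "eef_rot": TCP orientation; "force": force on the tool from outside, world axes, zero at the start; "moment": the same for the moment, N m; "grip_width": finger opening in m.
Only numpy, scipy, OpenCV 4.12 (cv2) and the standard library are available. Lean on these libraries where they do the work, as an engineer would, in place of code of your own. Each camera call takes 0.05 s, during which the arm holds its last target.

## Task

The balance needs its red check weight, which is in one of the three blue-lidded pots on the sloping stand: lift the lids to find it, never having more than one pot open at a time, and gently stand the red weight upright in the middle of the balance pan, letting go only once it is down. Leave the white weights in their pots, finish with every pot closed by its own lid, and do not disturb the other things on the bench.

Things in the scene. Friction and masses are not known exactly. Their poses are not given: they have to be found in the camera images.
- rack: aluminium stand, fixed, 310 mm wide (y), about 100 mm deep (x), with a sloping deck carrying three pots in a row, 100 mm apart along y. Origin on the bench under the deck's middle; x points away from the robot, z up. The deck (45 mm high at the origin) falls towards -x, so pots, lids and weights lean 0.5 rad (29 degrees) from vertical towards -x. Pots do not move.
- pot_left_home (a point): where the centre of the left (+y) pot's lid is when closed; z is the pot's leaning axis, out of its mouth, y the stand's y. White pot fixed to the stand; along the axis below this point: underside 58 mm, floor 54 mm, 60 mm wide shoulder that carries the lid 40 mm, rim 30 mm. Upstand ring 44 mm outside, 37 mm inside diameter.
- lid_left_center (a point): mid-height centre of the left (+y) pot's lid, z up its axis. Loose blue cap, 60 g, 57 mm wide, 80 mm tall, lower edge 40 mm below this point, open below (inside 49 wide, 50 deep). Grip bar on top, 12 mm thick in y, 42 long in x, 14 to 40 mm above this point. Closed, it just rests on the pot's shoulder, 2.5 mm play, no latch; lift it 46 mm along the axis to clear a weight.
- pot_middle_home (a point): where the centre of the middle pot's lid is when closed; z is the pot's leaning axis, out of its mouth, y the stand's y. White pot fixed to the stand; along the axis below this point: underside 58 mm, floor 54 mm, 60 mm wide shoulder that carries the lid 40 mm, rim 30 mm. Upstand ring 44 mm outside, 37 mm inside diameter.
- lid_middle_center (a point): mid-height centre of the middle pot's lid, z up its axis. Loose blue cap, 60 g, 57 mm wide, 80 mm tall, lower edge 40 mm below this point, open below (inside 49 wide, 50 deep). Grip bar on top, 12 mm thick in y, 42 long in x, 14 to 40 mm above this point. Closed, it just rests on the pot's shoulder, 2.5 mm play, no latch; lift it 46 mm along the axis to clear a weight.
- pot_right_home (a point): where the centre of the right (-y) pot's lid is when closed; z is the pot's leaning axis, out of its mouth, y the stand's y. White pot fixed to the stand; along the axis below this point: underside 58 mm, floor 54 mm, 60 mm wide shoulder that carries the lid 40 mm, rim 30 mm. Upstand ring 44 mm outside, 37 mm inside diameter.
- lid_right_center (a point): mid-height centre of the right (-y) pot's lid, z up its axis. Loose blue cap, 60 g, 57 mm wide, 80 mm tall, lower edge 40 mm below this point, open below (inside 49 wide, 50 deep). Grip bar on top, 12 mm thick in y, 42 long in x, 14 to 40 mm above this point. Closed, it just rests on the pot's shoulder, 2.5 mm play, no latch; lift it 46 mm along the axis to clear a weight.
- weight_red_center (a point): mid-height centre of the red check weight, z up its axis. Loose, about 200 g, 60 mm tall: steel foot 32 mm diameter, 26 mm high; above it a red stem 18 mm diameter, 34 mm long, to grip. It stands, leaning with the pot, on the floor of one pot, hidden by the lid; with the lid off the stem stands 36 mm clear of the rim. The foot has 2.5 mm play in the pot.
- weight_white_a_center (a point): centre (half-way up) of another weight of the same shape and size with a white stem, in one of the other pots, z along its axis. It stays where it is.
- weight_white_b_center (a point): centre (half-way up) of another weight of the same shape and size with a white stem, in one of the other pots, z along its axis. It stays where it is.
- pan (a point): centre of the top face of the balance's round steel pan, 90 mm diameter, 49 mm above the bench, level; fixed. The white balance below it is 160 x 120 mm, 38 mm high, with its display on the robot's side of the pan; x points away from the robot. The space above is free.
- tray: flat aluminium tray 130 x 130 mm, fixed, floor 4 mm above the bench, rim 8 mm: empty, a handy place to stand a lid. Origin at the centre of its underside.
- cap_center (a point): small white screw cap lying on the bench, 34 mm diameter, 14 mm high; its centre. Leave alone.
- cup_center (a point): small clear sample vial with a yellow cap, standing on the bench, 40 mm diameter, 40 mm tall; its centre. Leave alone.
- pen: marker pen lying on the bench, 130 x 12 x 12 mm, along its x; underside centre. Leave alone.
- spatula: lab spatula lying on the bench, 180 mm long, along its x; leave alone.
- balance: the balance itself; origin at the centre of its underside, 20 mm nearer the robot than the pan's centre, along its x.
- weight_red: the same red weight, origin at the centre of its underside (30 mm below its centre).
Not all that is in view belongs to the job. Leave any black, orange or pink look-alike of the part that bears lid_middle_center alone.

How it is judged:
On the way, in this order (a step that is already met when the one before it is completed fails the run):
1. the lid of the pot that holds the red weight is lifted off (((distance between weight_red_center and pot_left_home below 0.04 m and distance between lid_left_center and pot_left_home above 0.05 m) or (distance between weight_red_center and pot_middle_home below 0.04 m and distance between lid_middle_center and pot_middle_home above 0.05 m) or (distance between weight_red_center and pot_right_home below 0.04 m and distance between lid_right_center and pot_right_home above 0.05 m))), for 0.1 s.
2. the red weight stands upright in the middle of the balance pan, let go (horizontal distance between weight_red_center and pan below 0.025 m and z of weight_red_center in the frame of pan between 0.026 and 0.034 m and angle between weight_red_center's own z axis and vertical below 0.1 rad and contact force between the fingers and weight_red below 0.05 N), for 0.2 s.
At the end, for the whole second after the job is handed in: The red weight stands at rest and upright (0.1 rad) on the pan, within 25 mm of its centre; each lid is fully down on its own pot (within 7 mm and 0.1 rad of closed); both white weights are in their pots, within 20 mm of where they started (all of step 2 and distance between lid_left_center and pot_left_home below 0.007 m and angle between the z axis of lid_left_center and the z axis of pot_left_home, either way round below 0.1 rad and distance between lid_middle_center and pot_middle_home below 0.007 m and angle between the z axis of lid_middle_center and the z axis of pot_middle_home, either way round below 0.1 rad and distance between lid_right_center and pot_right_home below 0.007 m and angle between the z axis of lid_right_center and the z axis of pot_right_home, either way round below 0.1 rad and linear speed of weight_red below 0.02 m/s and distance of each of weight_white_a_center, weight_white_b_center from where it was at the start of the episode below 0.02 m); the robot touches nothing.
It fails at once if two pots open at the same time (two lids more than 25 mm from closed) ((distance between lid_left_center and pot_left_home above 0.025 m and distance between lid_middle_center and pot_middle_home above 0.025 m) or (distance between lid_left_center and pot_left_home above 0.025 m and distance between lid_right_center and pot_right_home above 0.025 m) or (distance between lid_middle_center and pot_middle_home above 0.025 m and distance between lid_right_center and pot_right_home above 0.025 m)).
It fails at once if the red weight let go while its foot is more than 15 mm above the pan (horizontal distance between weight_red_center and pan below 0.06 m and z of weight_red_center in the frame of pan above 0.045 m and contact force between the fingers and weight_red below 0.01 N).
It fails at once if the red weight pressed on or struck against the balance with more than 40 N (contact force between weight_red and balance above 40 N).
It fails at once if a white weight taken out of its pot (moved more than 30 mm) (distance of any of weight_white_a_center, weight_white_b_center from where it was at the start of the episode above 0.03 m).
It fails at once if another thing on the bench moved more than 40 mm (distance of any of cap_center, cup_center, pen, spatula from where it was at the start of the episode above 0.04 m).
It also fails if it takes over 72 s, if anything falls off the work surface, if the arm or the gripper's body presses on something with over 40 N, if the wrist force passes 120 N, or if a joint passes its speed limit or range.

## Working session

There is one attempt and no reset: what is moved stays moved. The work goes in short steps, Python scripts to look and compute and a shell command to move; the robot and the scene stay as the last step left them, time stands still between calls to the robot, and variables do not carry over. Pictures are saved under pics/ and viewed, and the job is handed in when it is done.

```bash
mkdir -p pics; ls; cat > h.py <<'E'
import numpy as np, cv2
from station import telemetry, vision, ctrl
from scipy.spatial.transform import Rotation as Ro
def cam(n):
    c=vision.camera(n); c['f']=c['img'].shape[0]/2/np.tan(np.radians(c['vertical_fov'])/2); return c
def save(c,fn,crop=None,s=1):
    im=c['img'][:,:,::-1]
    if crop: im=im[crop[1]:crop[3],crop[0]:crop[2]]
    if s!=1: im=cv2.resize(im,None,fx=s,fy=s,interpolation=cv2.INTER_CUBIC)
    cv2.imwrite('pics/'+fn,im)
def pts(c):
    h,w=c['depth'].shape; v,u=np.mgrid[:h,:w]; d=c['depth']
    P=np.stack([(u-c['cx'])/c['f']*d,(v-c['cy'])/c['f']*d,d],-1)
    E=np.array(c['extrinsics']); return P@E[:3,:3].T+E[:3,3]
def rot(): 
    o=telemetry.get_obs(); return Ro.from_euler('xyz',o['eef_rot']).as_matrix(), np.array(o['ee_pos'])
E
python3 - <<'E'
from h import *
o=telemetry.get_obs(); print(o)
for n in('side','top'):
    c=cam(n); save(c,n+'0.png',s=1.5); print(n,c['f'],c['cx'],c['cy'],np.round(c['extrinsics'],3).tolist())
    np.savez(n+'0.npz',**{k:np.array(v) for k,v in c.items()})
E
```

```text
pics
{'time_s': 0.0, 'qpos': array([ 1.20940242e+00,  3.00460552e-01,  1.52160193e+00,  2.03295833e-06,
        1.32066954e+00, -6.65930366e-02]), 'joint_vel': array([ 0.00077005,  0.00038583, -0.0008823 ,  0.00055493, -0.00073678,
       -0.00167755]), 'tau': array([ 1.68177059e-03, -5.31803441e+01, -3.52744889e+01,  7.08556990e-02,
        2.43146508e-02, -1.10098938e-04]), 'ee_pos': array([0.15971507, 0.52604663, 0.22388328]), 'eef_rot': array([-3.14045594e+00, -7.77828341e-05,  2.84679123e+00]), 'force': array([-0.15203138,  0.26496094,  0.07827031]), 'moment': array([ 0.03183111, -0.00837388,  0.00207193]), 'grip_width': 0.0939205665908419}
side 368.8089447554102 250.91557068879854 193.57224628126338 [[0.985, -0.111, 0.135, 0.4], [-0.175, -0.619, 0.766, -0.861], [-0.001, -0.777, -0.629, 0.788], [0.0, 0.0, 0.0, 1.0]]
top 396.92575536339456 259.1346289733237 192.24980418234995 [[-0.015, -0.989, 0.145, 0.406], [-1.0, 0.016, 0.001, -0.014], [-0.004, -0.145, -0.989, 1.128], [0.0, 0.0, 0.0, 1.0]]
```

View pics/side0.png

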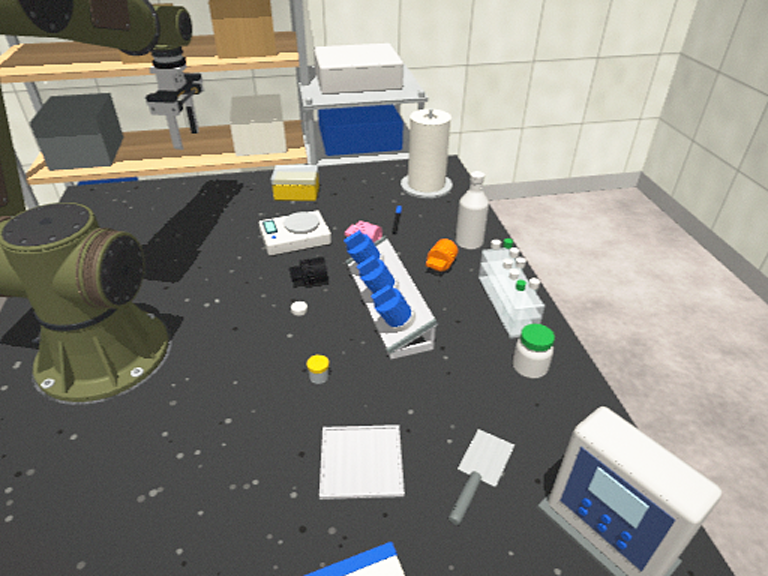

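View pics/top0.png

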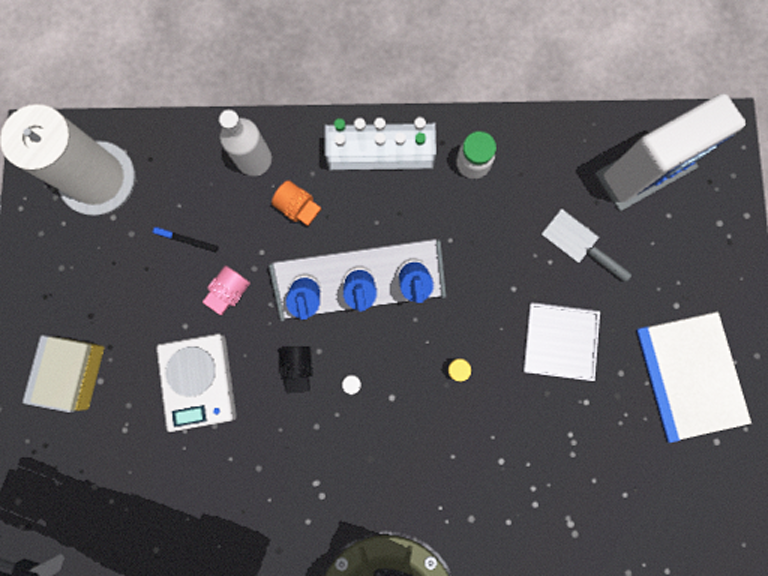

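Side view (1.5x): the stand with three blue lids sits at about (375,280), the balance at (295,232), and the tray at (362,462). Top view (1.5x):

| Thing | Pixels |
|---|---|
| Blue lids | (303,298), (360,288), (416,281) |
| Look-alike, black | (296,368) |
| Look-alike, orange | (296,203) |
| Look-alike, pink | (227,290) |
| Pan | (190,370) |
| Tray | (562,342) |
| Cap | (351,385) |
| Vial | (459,370) |

Only the blue caps sit on the stand's pots, so they are the real lids.

```bash
cat > meas.py <<'E'
from h import *
def load(n): 
    z=np.load(n); return {k:z[k] for k in z.files}
top=load('top0.npz'); side=load('side0.npz')
def blue(c):
    h=cv2.cvtColor(c['img'],cv2.COLOR_RGB2HSV); return (h[...,0]>100)&(h[...,0]<130)&(h[...,1]>150)&(h[...,2]>60)
save(top,'crop0.png',(170,140,310,230),5)
P=[]
for nm,c in(('top',top),('side',side)):
    m=blue(c)&(c['depth']>0); p=pts(c)
    sel=m&(p[...,2]>.05)&(p[...,2]<.25)&(p[...,0]>.35)&(p[...,0]<.75)&(abs(p[...,1])<.25)
    q=p[sel]; n,l,s,ce=cv2.connectedComponentsWithStats(sel.astype(np.uint8))
    for i in range(1,n):
        if s[i,4]>60:
            q=p[l==i]; print(nm,ce[i].round(1),s[i,4],q.mean(0).round(4),q.min(0).round(3),q.max(0).round(3))
    P.append(q)
c=top
# tray, pan, balance
hs=cv2.cvtColor(c['img'],cv2.COLOR_RGB2HSV); p=pts(c)
m=((hs[...,2]>120)&(hs[...,1]<60)).astype(np.uint8)
n,l,s,ce=cv2.connectedComponentsWithStats(m)
for i in range(1,n):
    if s[i,4]>80 and s[i,1]>130: 
        q=p[(l==i)]; print('white',ce[i].round(1),s[i].tolist(),np.median(q,0).round(4),cv2.minAreaRect(q[:,:2].astype(np.float32)))
E
python3 meas.py
```

```text
top [276.6 187.8] 456 [ 0.5659 -0.0582  0.1099] [ 0.53  -0.086  0.065] [ 0.606 -0.031  0.143]
top [239.2 193.2] 456 [0.5533 0.0389 0.1101] [0.516 0.011 0.06 ] [0.594 0.069 0.141]
top [201.8 198.7] 469 [0.5405 0.1357 0.1102] [0.504 0.109 0.072] [0.58  0.165 0.141]
side [251.7 186.2] 1137 [0.5549 0.0109 0.1033] [ 0.504 -0.091  0.051] [0.607 0.154 0.141]
white [383.3 159.1] [361, 139, 59, 47, 811] [ 0.6646 -0.3683  0.0038] ((0.5750179886817932, -0.2089880108833313), (0.17229482531547546, 0.4859769344329834), 21.42060661315918)
white [237.9 180.7] [180, 160, 117, 54, 2622] [0.6006 0.0467 0.0589] ((0.5247863531112671, 0.03499463200569153), (0.2481483370065689, 0.3090338408946991), 7.423162460327148)
white [374.4 227.5] [349, 202, 51, 52, 2239] [ 0.4642 -0.3361  0.0048] ((0.47027090191841125, -0.21298521757125854), (0.3925397992134094, 0.14277184009552002), 87.91322326660156)
white [466.  250.1] [432, 208, 69, 85, 3822] [ 0.3982 -0.5871  0.0068] ((0.356035053730011, -0.34839820861816406), (0.2163633108139038, 0.6401835083961487), 10.156196594238281)
white [130.3 252.6] [104, 222, 53, 67, 2494] [0.4062 0.3368 0.039 ] ((0.4227672815322876, 0.20656238496303558), (0.17151476442813873, 0.42970800399780273), 9.68493366241455)
white [ 37.2 248.9] [15, 224, 45, 51, 1612] [0.4182 0.5765 0.0695] ((0.38888174295425415, 0.33064988255500793), (0.6805834770202637, 0.12620359659194946), 83.0606689453125)
white [233.9 256.1] [228, 250, 13, 13, 130] [0.3913 0.0599 0.0139] ((0.3909010887145996, 0.03181302919983864), (0.09162938594818115, 0.032946351915597916), 89.09873962402344)
white [125.2 276.9] [118, 273, 16, 9, 94] [0.3403 0.3506 0.0405] ((0.3405057191848755, 0.3506432771682739), (0.016601132228970528, 0.04029201716184616), 8.429253578186035)
white [281.7 372.6] [260, 359, 37, 25, 278] [ 0.0823 -0.0661  0.014 ] ((0.22156015038490295, -0.021607913076877594), (0.3611008822917938, 0.07753527909517288), 14.403230667114258)
```

```bash
python3 - <<'E'
from h import *
z=np.load('top0.npz'); c={k:z[k] for k in z.files}
save(c,'crop1.png',(95,150,310,300),3.5)
E
```

```text
(no output)
```

View pics/crop1.png

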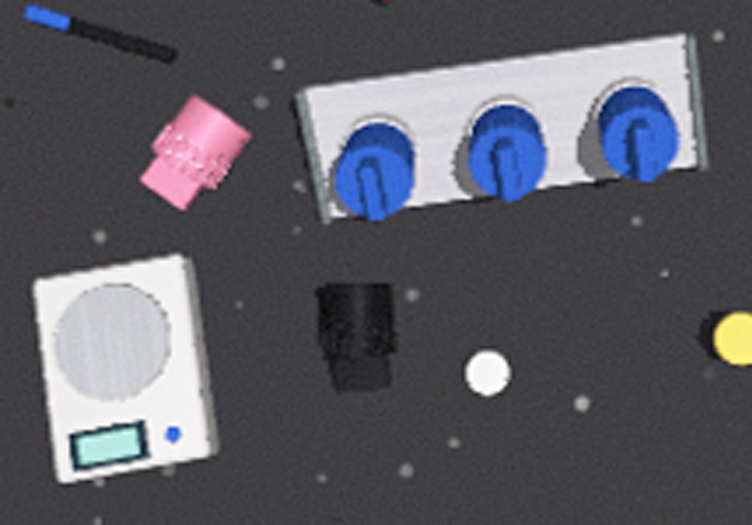

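The crop shows blue lids with their grip bars on the stand at (375,170), (507,155) and (638,135) in crop pixels. The pink and black look-alikes lie on the bench. The pan is at (112,342).

```bash
cat > meas2.py <<'E'
from meas import *
yaw=np.radians(7.43); xr=np.array([np.cos(yaw),np.sin(yaw),0]); yr=np.array([-np.sin(yaw),np.cos(yaw),0]); zz=np.array([0,0,1.])
a=-np.sin(.5)*xr+np.cos(.5)*zz; b=np.cos(.5)*xr+np.sin(.5)*zz
R=np.stack([b,yr,a],1)
if __name__=='__main__':
  print('-----')
  for nm,c in(('top',top),('side',side)):
    p=pts(c); m=blue(c)&(c['depth']>0)&(p[...,2]>.05)&(p[...,0]>.35)&(p[...,0]<.75)
    q=p[m]@R
    for k,y0 in(('L',.1357),('M',.0389),('R',-.0582)):
        xm={'L':.5405,'M':.5533,'R':.5659}[k]
        ctr=np.array([xm,y0,.11])@R
        s=q[(abs(q[:,1]-ctr[1])<.045)]
        hi=np.percentile(s[:,2],98)
        t=s[s[:,2]>hi-.006]
        lo=np.median(t,0); mid=[(np.percentile(t[:,i],3)+np.percentile(t[:,i],97))/2 for i in(0,1)]
        ext=[np.ptp(np.percentile(t[:,i],[2,98])) for i in(0,1)]
        body=s[s[:,2]<hi-.028]; 
        topc=np.array([mid[0],mid[1],np.median(t[:,2])])
        print(nm,k,'bar top n',len(t),'h',hi.round(4),'ext',np.round(ext,4),'bodyy',np.percentile(body[:,1],[1,99]).round(4),'topctr local',topc.round(4),'lid centre world',(R@(topc-[0,0,.04])).round(4))
  # pan
  c=top;p=pts(c)
  m=(abs(p[...,2]-.049)<.004)&(p[...,0]>.3)&(p[...,0]<.5)&(p[...,1]>.25)&(p[...,1]<.45)
  q=p[m]; print('pan',len(q),q.mean(0),q.min(0),q.max(0),cv2.minEnclosingCircle(q[:,:2].astype(np.float32)))
  m=(abs(p[...,2]-.008)<.006)&(p[...,0]>.36)&(p[...,0]<.58)&(p[...,1]>-.45)&(p[...,1]<-.24)
  hs=cv2.cvtColor(c['img'],cv2.COLOR_RGB2HSV);m&=hs[...,2]>120
  q=p[m]; print('tray',cv2.minAreaRect(q[:,:2].astype(np.float32)),np.median(q[:,2]))
  m=(abs(p[...,2]-.038)<.004)&(p[...,0]>.3)&(p[...,0]<.5)&(p[...,1]>.25)&(p[...,1]<.45)
  q=p[m]; print('bal',cv2.minAreaRect(q[:,:2].astype(np.float32)))
E
python3 meas2.py | sed -n '/-----/,$p'
```

```text
-----
top L bar top n 76 h -0.1398 ext [0.0388 0.0116] bodyy [0.0388 0.0934] topctr local [ 0.5319  0.0661 -0.1416] lid centre world [0.5406 0.1371 0.0956]
top M bar top n 72 h -0.1393 ext [0.0388 0.0111] bodyy [-0.0581 -0.0055] topctr local [ 0.5321 -0.0337 -0.1411] lid centre world [0.5535 0.0382 0.0962]
top R bar top n 72 h -0.1397 ext [0.0397 0.0117] bodyy [-0.156  -0.1057] topctr local [ 0.5319 -0.1334 -0.1415] lid centre world [ 0.5664 -0.0606  0.0957]
side L bar top n 36 h -0.1419 ext [0.0371 0.0133] bodyy [0.0367 0.0664] topctr local [ 0.5309  0.0652 -0.143 ] lid centre world [0.5406 0.1363 0.0939]
side M bar top n 47 h -0.1413 ext [0.0379 0.0125] bodyy [-0.0628 -0.0352] topctr local [ 0.5318 -0.0346 -0.1427] lid centre world [0.5541 0.0374 0.0946]
side R bar top n 52 h -0.1408 ext [0.0356 0.0134] bodyy [-0.1627 -0.1334] topctr local [ 0.5322 -0.1334 -0.1422] lid centre world [ 0.567  -0.0606  0.0952]
pan 841 [0.4189277  0.34592731 0.04904027] [0.35099346 0.30227277 0.04505256] [0.46331472 0.39040432 0.05297657] ((0.4071540832519531, 0.346373975276947), 0.056677769869565964)
tray ((0.47428035736083984, -0.3456340730190277), (0.22045326232910156, 0.1527211219072342), 82.17408752441406) 0.005160534550410323
bal ((0.3995479941368103, 0.34239697456359863), (0.15894752740859985, 0.11984284967184067), 9.608074188232422)
```

Lid homes, from both views within about 1.5 mm:

| Pot | x | y | z |
|---|---|---|---|
| Left | 0.5407 | 0.1367 | 0.0957 |
| Middle | 0.5537 | 0.0379 | 0.0957 |
| Right | 0.5667 | -0.0606 | 0.0957 |

Stand yaw is 7.4°. The pan is at (0.419, 0.346) and the tray at about (0.465, -0.336). I'll start with the left pot.

```bash
cat > go.py <<'E'
from h import *
import sys
yaw=np.radians(7.43); xr=np.array([np.cos(yaw),np.sin(yaw),0]); yr=np.array([-np.sin(yaw),np.cos(yaw),0]); zz=np.array([0,0,1.])
a=-np.sin(.5)*xr+np.cos(.5)*zz
home={'L':np.array([.5407,.1367,.0957]),'M':np.array([.5537,.0379,.0957]),'R':np.array([.5667,-.0606,.0957])}
def grasp(k): return home[k]+.027*a-.004*xr+.009*zz
def to(p,lab=''):
    R,t=rot(); d=np.asarray(p)-t
    print(lab,'target',np.round(p,4),'units tool',np.round(R.T@d/.05,3))
def axes():
    R,t=rot(); print('pos',t.round(4),'toolx',R[:,0].round(3),'tooly',R[:,1].round(3)); ty=R[:,1]
    e=np.degrees(np.arctan2(yr[1],yr[0])-np.arctan2(ty[1],ty[0])); print('twist units to rack',round(-e/8,3)); 
    print('tool axes units per: a*50mm',(R.T@a).round(3),'xr*50mm',(R.T@xr).round(3),'z',(R.T@zz).round(3))
E
python3 -c "
from go import *
axes(); g=grasp('L'); to(g+[0,0,.07],'above'); to(g,'g')"
```

```text
pos [0.1597 0.5261 0.224 ] toolx [-0.957  0.291  0.   ] tooly [ 0.291  0.957 -0.001]
twist units to rack -3.04
tool axes units per: a*50mm [ 0.437 -0.198 -0.877] xr*50mm [-0.911  0.412 -0.   ] z [ 0.    -0.001 -1.   ]
above target [0.5239 0.1345 0.1984] units tool [-9.245 -5.377  0.516]
g target [0.5239 0.1345 0.1284] units tool [-9.245 -5.375  1.916]
```

```bash
python3 -m creep '[[[-9.25,-5.38,0.4],-3.04,0.5],[[-9.25,-5.38,0.5],-3.04,0.5],[[-9.25,-5.38,0.5],-3.04,0.5],[[-9.25,-5.38,0.5],-3.04,0.5],[[-9.25,-5.38,0.5],-3.04,0.5],[[-9.25,-5.38,0.5],-3.04,0.5],[[-9.25,-5.38,0.5],-3.04,0.5],[[-9.25,-5.38,0.5],-3.04,0.5],[[-9.25,-5.38,0.5],-3.04,0.5],[[-9.25,-5.38,0.5],-3.04,0.5],[[-9.25,-5.38,0.5],-3.04,0.5],[[-9.25,-5.38,0.5],-3.04,0.5]]' 60
python3 -c "
from go import *
axes(); g=grasp('L'); to(g,'g');c=cam('top');save(c,'t1.png',(150,130,310,250),4)"
```

```text
time_s: 1.3
ee_pos: [0.5264, 0.1307, 0.1984]
eef_rot: [-3.141, -0.001, -3.016]
force: [-0.6, 0.2, -0.2]
grip_width: 0.0469
pos [0.5264 0.1307 0.1984] toolx [-0.992 -0.125  0.001] tooly [-0.125  0.992 -0.001]
twist units to rack -0.033
tool axes units per: a*50mm [ 0.48  -0.003 -0.877] xr*50mm [-1.     0.005 -0.001] z [ 0.001 -0.001 -1.   ]
g target [0.5239 0.1345 0.1284] units tool [0.039 0.084 1.4  ]
```

View pics/t1.png

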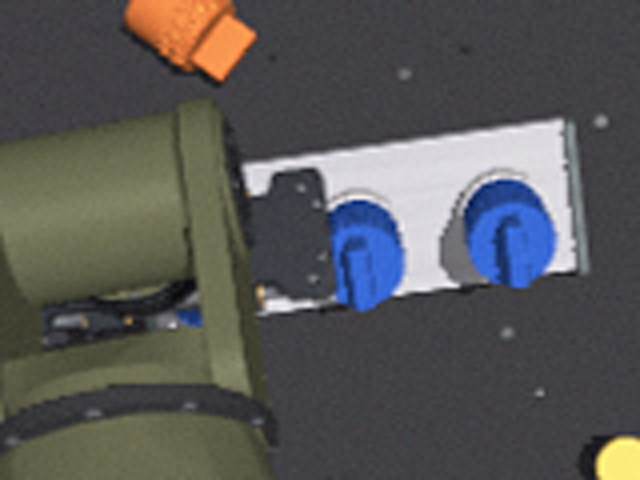

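The gripper is over the left lid. The arm hides it in the top view, and the other two lids sit at (370,265) and (510,230) in the crop. I'll descend partway and check again.

```bash
python3 -m creep '[[[0.04,0.08,0.6],-0.03,0.5],[[0.04,0.08,0.8],-0.03,0.5],[[0.04,0.08,0.8],-0.03,0.5]]' 60
python3 -c "
from go import *
axes(); g=grasp('L'); to(g,'g');c=cam('side');save(c,'s1.png',(180,110,310,250),4)"
```

```text
time_s: 1.65
ee_pos: [0.5206, 0.1388, 0.1583]
eef_rot: [-3.141, -0.003, -3.007]
force: [-0.6, -0.6, 0.6]
grip_width: 0.0471
pos [0.5206 0.1388 0.1583] toolx [-0.991 -0.135  0.003] tooly [-0.135  0.991 -0.   ]
twist units to rack 0.038
tool axes units per: a*50mm [ 0.482  0.002 -0.876] xr*50mm [-1.    -0.005 -0.003] z [ 0.003 -0.    -1.   ]
g target [0.5239 0.1345 0.1284] units tool [-0.056 -0.094  0.598]
```

View pics/s1.png

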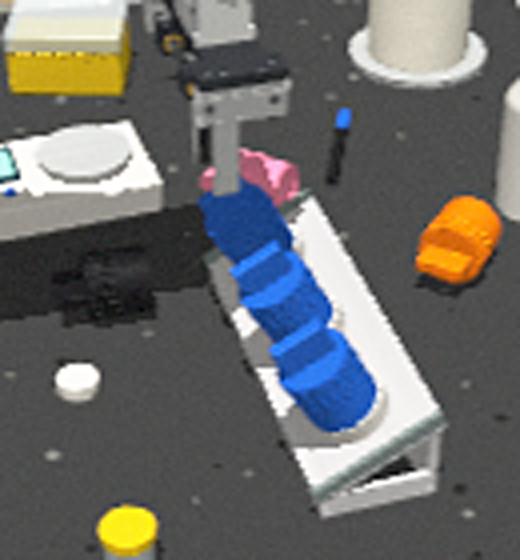

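```bash
python3 -m creep '[[[-0.05,-0.09,0.3],0.03,0.5],[[-0.05,-0.09,0.6],0.03,0.5],[[-0.05,-0.09,0.6],0.03,0.5],[[-0.05,-0.09,0.6],0.03,0],[[-0.05,-0.09,0.6],0.03,0],[[-0.05,-0.09,0.6],0.03,0],[[-0.05,-0.09,0.6],0.03,0],[[-0.05,-0.09,0.6],0.03,0]]' 60
python3 -c "
from go import *
axes(); g=grasp('L'); to(g,'g')"
```

```text
time_s: 2.5
ee_pos: [0.5249, 0.1342, 0.1297]
eef_rot: [3.141, 0.0, -3.012]
force: [1.0, 0.1, -0.3]
grip_width: 0.0113
pos [0.5249 0.1342 0.1297] toolx [-0.992 -0.129 -0.   ] tooly [-0.129  0.992  0.   ]
twist units to rack 0.0
tool axes units per: a*50mm [ 0.479  0.    -0.878] xr*50mm [-1. -0.  0.] z [-0.  0. -1.]
g target [0.5239 0.1345 0.1284] units tool [0.018 0.009 0.027]
```

```bash
python3 -m creep '[[[0.1,0,-0.18],0,0],[[0.24,0,-0.44],0,0],[[0.38,0,-0.7],0,0],[[0.53,0,-0.97],0,0],[[0.67,0,-1.23],0,0],[[1.3,0,-1.5],0,0],[[1.8,0,-1.5],0,0],[[1.8,0,-1.5],0,0]]' 60
python3 -c "
from go import *
axes(); c=cam('side');save(c,'s2.png',(180,60,310,250),3);c=cam('top');save(c,'t2.png',(150,130,310,280),4)"
```

```text
time_s: 3.3
ee_pos: [0.4335, 0.1222, 0.2058]
eef_rot: [-3.142, 0.001, -3.012]
force: [-0.3, -0.7, -0.8]
grip_width: 0.0115
pos [0.4335 0.1222 0.2058] toolx [-0.992 -0.13  -0.001] tooly [-0.13   0.992 -0.   ]
twist units to rack 0.002
tool axes units per: a*50mm [ 0.478  0.    -0.878] xr*50mm [-1.    -0.     0.001] z [-0.001 -0.    -1.   ]
```

View pics/s2.png

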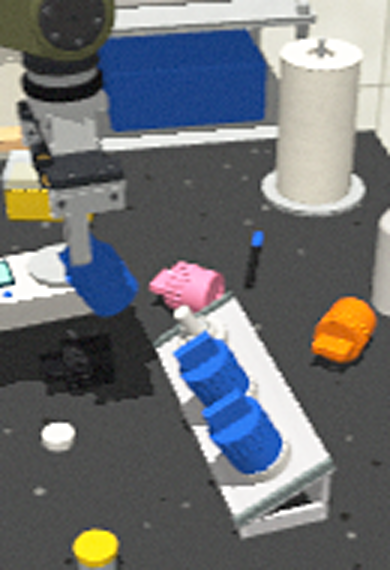

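View pics/t2.png

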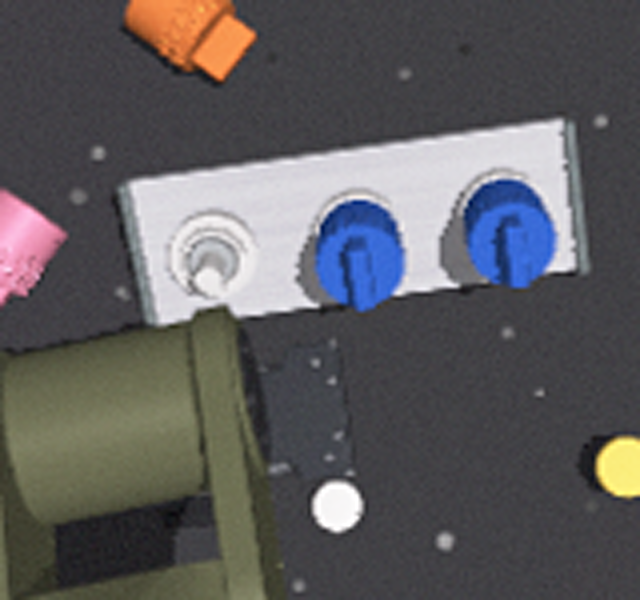

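The left pot holds a white stem: about (187,318) in the side crop and (208,275) in the top crop. I'll put its lid back along the same path.

```bash
python3 -m creep '[[[-0.7,0,0.1],0,0],[[-1.13,0,0.27],0,0],[[-1.13,0,0.27],0,0],[[-1.27,0,0.53],0,0],[[-1.42,0,0.8],0,0],[[-1.56,0,1.06],0,0],[[-1.7,0,1.32],0,0],[[-1.8,0,1.5],0,0],[[-1.8,0,1.5],0,0],[[-1.8,0,1.51],0,0]]' 60
python3 -c "
from go import *
axes(); c=cam('side');save(c,'s3.png',(180,60,310,250),3)"
```

```text
time_s: 4.4
ee_pos: [0.5252, 0.1344, 0.1288]
eef_rot: [3.141, 0.001, -3.012]
force: [3.1, 3.3, 1.0]
grip_width: 0.0115
pos [0.5252 0.1344 0.1288] toolx [-0.992 -0.129 -0.001] tooly [-0.129  0.992  0.   ]
twist units to rack 0.001
tool axes units per: a*50mm [ 0.479  0.    -0.878] xr*50mm [-1.    -0.     0.001] z [-0.001  0.    -1.   ]
```

View pics/s3.png

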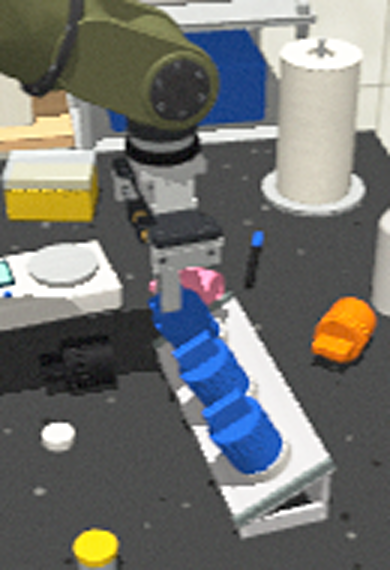

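The left lid looks seated. Releasing it and moving to the middle lid.

```bash
python3 -m creep '[[[0,0,0],0,0.5],[[0,0,0],0,0.5],[[0,0,-0.5],0,0.5],[[0,0,-1],0,0.5],[[0,-0.7,-1],0,0.5],[[0,-1.4,-1],0,0.5],[[0,-1.99,-1],0,0.5],[[0,-1.99,-1],0,0.5],[[0,-1.99,-0.8],0,0.5]]' 60
python3 -c "
from go import *
axes(); g=grasp('M'); to(g,'g');c=cam('side');save(c,'s4.png',(180,60,310,250),3)"
```

```text
time_s: 5.35
ee_pos: [0.538, 0.0352, 0.1696]
eef_rot: [-3.141, 0.002, -3.013]
force: [-0.3, 0.5, -0.5]
grip_width: 0.0473
pos [0.538  0.0352 0.1696] toolx [-0.992 -0.128 -0.002] tooly [-0.128  0.992 -0.   ]
twist units to rack -0.009
tool axes units per: a*50mm [ 0.478 -0.001 -0.878] xr*50mm [-1.     0.001  0.002] z [-0.002 -0.    -1.   ]
g target [0.5369 0.0357 0.1284] units tool [0.022 0.014 0.824]
```

View pics/s4.png

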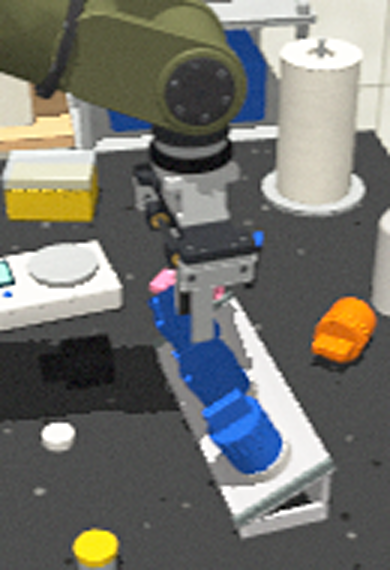

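The fingers straddle the middle bar, and the left lid is still in place. Down, grip, lift and shift.

```bash
python3 -m creep '[[[0.02,0.01,0.4],0,0.5],[[0.02,0.01,0.8],0,0.5],[[0.02,0.01,0.81],0,0.5],[[0.02,0.01,0.81],0,0],[[0.02,0.01,0.81],0,0],[[0.02,0.01,0.81],0,0],[[0.02,0.01,0.81],0,0],[[0.02,0.01,0.81],0,0]]' 60
python3 -m creep '[[[0.1,0,-0.18],0,0],[[0.24,0,-0.44],0,0],[[0.38,0,-0.7],0,0],[[0.53,0,-0.97],0,0],[[0.67,0,-1.23],0,0],[[1.3,0,-1.5],0,0],[[1.8,0,-1.5],0,0],[[1.8,0,-1.5],0,0]]' 60
python3 -c "
from go import *
axes(); c=cam('side');save(c,'s5.png',(180,60,310,250),3);c=cam('top');save(c,'t5.png',(150,130,310,280),4)"
```

```text
time_s: 6.2
ee_pos: [0.5367, 0.0358, 0.1288]
eef_rot: [-3.142, 0.001, -3.012]
force: [0.5, -0.7, -0.2]
grip_width: 0.0116
time_s: 7.0
ee_pos: [0.4454, 0.0239, 0.2045]
eef_rot: [-3.141, 0.001, -3.012]
force: [-0.1, 1.0, -1.4]
grip_width: 0.0116
pos [0.4454 0.0239 0.2045] toolx [-0.992 -0.129 -0.001] tooly [-0.129  0.992 -0.   ]
twist units to rack -0.001
tool axes units per: a*50mm [ 0.479 -0.    -0.878] xr*50mm [-1.     0.     0.001] z [-0.001 -0.    -1.   ]
```

View pics/s5.png

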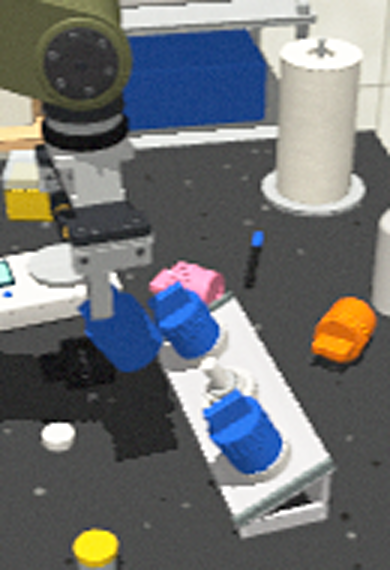

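View pics/t5.png

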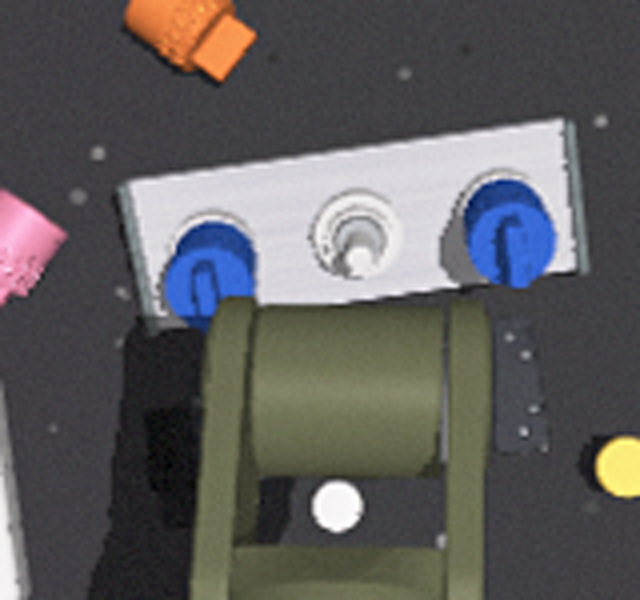

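The middle stem is white as well, at (357,255) in the top crop, so the red weight must be in the right pot. The left lid is closed. Closing the middle and moving to the right.

```bash
python3 -m creep '[[[-0.7,0,0.1],0,0],[[-1.13,0,0.27],0,0],[[-1.13,0,0.27],0,0],[[-1.27,0,0.53],0,0],[[-1.42,0,0.8],0,0],[[-1.56,0,1.06],0,0],[[-1.7,0,1.32],0,0],[[-1.8,0,1.5],0,0],[[-1.8,0,1.5],0,0],[[-1.8,0,1.51],0,0]]' 60
python3 -m creep '[[[0,0,0],0,0.5],[[0,0,0],0,0.5],[[0,0,-0.5],0,0.5],[[0,0,-1],0,0.5],[[0,-0.7,-1],0,0.5],[[0,-1.4,-1],0,0.5],[[0,-1.99,-1],0,0.5],[[0,-1.99,-1],0,0.5],[[0,-1.99,-0.8],0,0.5]]' 60
python3 -c "
from go import *
axes(); g=grasp('R'); to(g,'g');c=cam('side');save(c,'s6.png',(180,60,310,250),3);c=cam('top');save(c,'t6.png',(150,130,310,280),4)
p=pts(c); hs=cv2.cvtColor(c['img'],cv2.COLOR_RGB2HSV)
m=(hs[...,2]>110)&(hs[...,1]<60)&(abs(p[...,2]-.005)<.012)&(p[...,0]>.37)&(p[...,0]<.56)&(p[...,1]>-.43)&(p[...,1]<-.25)
n,l,s,ce=cv2.connectedComponentsWithStats(m.astype(np.uint8)); i=1+s[1:,4].argmax(); q=p[l==i]; print('tray',cv2.minAreaRect(q[:,:2].astype(np.float32)))"
```

```text
time_s: 8.1
ee_pos: [0.5371, 0.0358, 0.1278]
eef_rot: [-3.142, 0.001, -3.012]
force: [3.2, 0.4, 1.8]
grip_width: 0.0115
time_s: 9.0
ee_pos: [0.5497, -0.0631, 0.1685]
eef_rot: [-3.141, 0.002, -3.013]
force: [0.6, 0.2, 1.0]
grip_width: 0.0468
pos [ 0.5497 -0.0631  0.1685] toolx [-0.992 -0.128 -0.002] tooly [-0.128  0.992 -0.   ]
twist units to rack -0.008
tool axes units per: a*50mm [ 0.478 -0.001 -0.878] xr*50mm [-1.     0.001  0.002] z [-0.002 -0.    -1.   ]
g target [ 0.5499 -0.0628  0.1284] units tool [-0.003  0.006  0.801]
tray ((0.46607667207717896, -0.33820363879203796), (0.1356208175420761, 0.13472628593444824), 81.85240173339844)
```

View pics/s6.png

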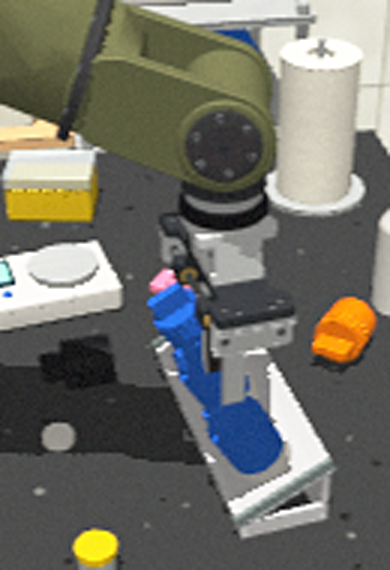

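View pics/t6.png

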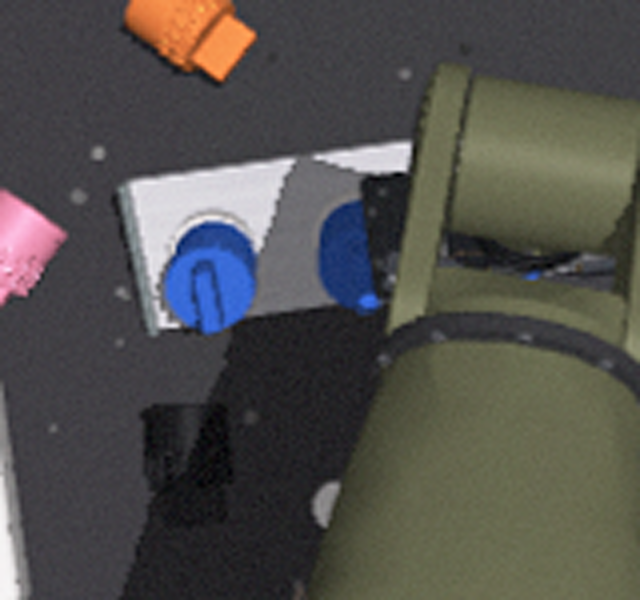

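Both lids are closed and the fingers straddle the right bar. Grip it and lift.

```bash
python3 -m creep '[[[0,0.01,0.4],0,0.5],[[0,0.01,0.8],0,0.5],[[0,0.01,0.81],0,0.5],[[0,0.01,0.81],0,0],[[0,0.01,0.81],0,0],[[0,0.01,0.81],0,0],[[0,0.01,0.81],0,0],[[0,0.01,0.81],0,0]]' 60
python3 -m creep '[[[0.1,0,-0.18],0,0],[[0.24,0,-0.44],0,0],[[0.38,0,-0.7],0,0],[[0.53,0,-0.97],0,0],[[0.67,0,-1.23],0,0],[[1.3,0,-1.5],0,0],[[1.8,0,-1.5],0,0],[[1.8,0,-1.5],0,0]]' 60
python3 -c "
from go import *
axes(); c=cam('side');save(c,'s7.png',(180,60,310,250),3);c=cam('top');save(c,'t7.png',(150,130,310,280),4)
print(telemetry.get_obs()['qpos'].round(2))
T=np.array([.466,-.338,0]); xt=np.array([.990,-.142,0])
to(T-.0691*xt+[0,0,.12],'tray')"
```

```text
time_s: 9.9
ee_pos: [0.5495, -0.0624, 0.1277]
eef_rot: [-3.141, 0.0, -3.012]
force: [-0.5, 0.0, 2.1]
grip_width: 0.0114
time_s: 10.7
ee_pos: [0.4581, -0.0743, 0.2038]
eef_rot: [-3.141, 0.001, -3.013]
force: [1.1, -0.2, 0.7]
grip_width: 0.0117
pos [ 0.4581 -0.0743  0.2038] toolx [-0.992 -0.129 -0.001] tooly [-0.129  0.992 -0.001]
twist units to rack -0.005
tool axes units per: a*50mm [ 0.479 -0.001 -0.878] xr*50mm [-1.     0.001  0.001] z [-0.001 -0.001 -1.   ]
[-0.24  0.13  1.78 -0.    1.23 -1.94]
tray target [ 0.3976 -0.3282  0.12  ] units tool [ 1.897 -4.876  1.668]
```

View pics/s7.png

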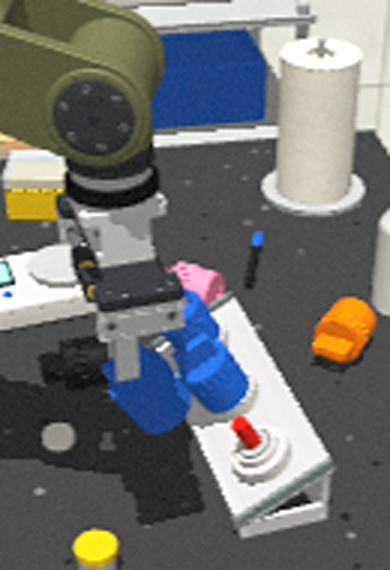

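View pics/t7.png

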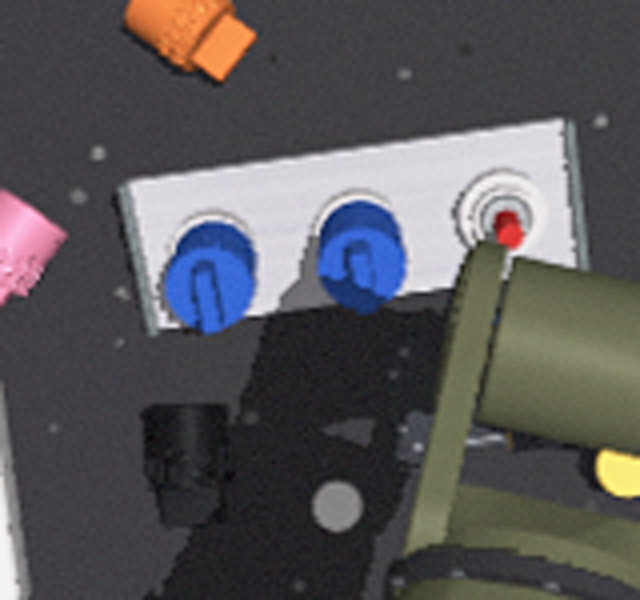

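The red stem is in the right pot, at (508,230) in the top crop. Carrying the lid to the tray.

```bash
python3 -m creep '[[[1.9,-4.88,0],1.95,0],[[1.9,-4.88,0],1.95,0],[[1.9,-4.88,0],1.95,0],[[1.9,-4.88,0],1.95,0],[[1.9,-4.88,0],1.95,0],[[1.9,-4.88,0.5],1.95,0],[[1.9,-4.88,1.2],1.95,0],[[1.9,-4.88,1.6],1.95,0],[[1.9,-4.88,1.6],1.95,0],[[1.9,-4.88,1.6],1.95,0]]' 60
python3 -c "
from go import *
axes(); c=cam('side');save(c,'s8.png',(150,200,330,370),4)
print(telemetry.get_obs()['qpos'].round(2))
T=np.array([.466,-.338,0]); xt=np.array([.990,-.142,0])
to(T-.0691*xt+[0,0,.0855],'tray')"
```

```text
time_s: 11.8
ee_pos: [0.398, -0.3285, 0.123]
eef_rot: [-3.142, 0.0, 2.999]
force: [-0.9, 0.2, -0.0]
grip_width: 0.0116
pos [ 0.398  -0.3285  0.123 ] toolx [-0.99   0.142 -0.   ] tooly [ 0.142  0.99  -0.   ]
twist units to rack -1.948
tool axes units per: a*50mm [ 0.462 -0.129 -0.878] xr*50mm [-0.963  0.269  0.   ] z [-0. -0. -1.]
[-0.76  0.33  1.73  0.    1.08 -2.19]
tray target [ 0.3976 -0.3282  0.0855] units tool [0.015 0.008 0.762]
```

View pics/s8.png

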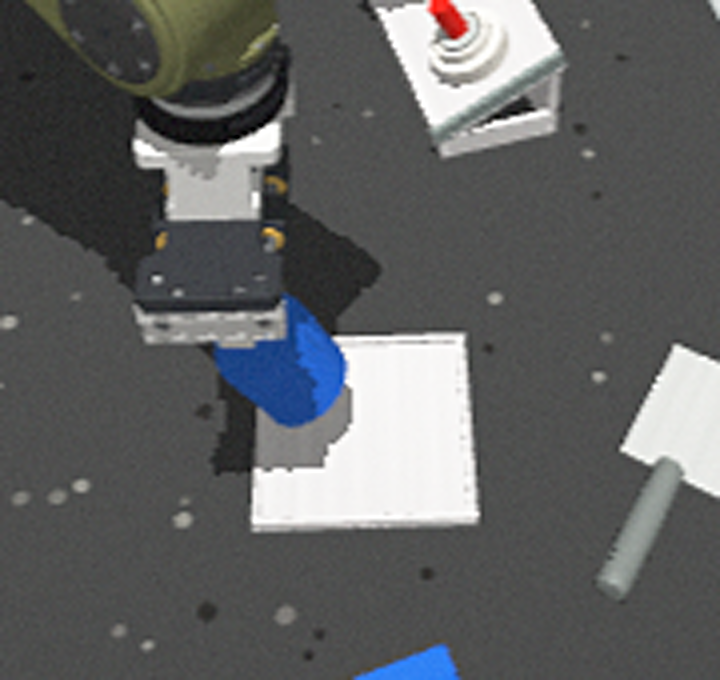

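```bash
python3 -m creep '[[[0.01,0.01,0.3],0,0],[[0.01,0.01,0.6],0,0],[[0.01,0.01,0.7],0,0],[[0.01,0.01,0.74],0,0],[[0.01,0.01,0.76],0,0],[[0.01,0.01,0.76],0,0]]' 60
```

```text
time_s: 12.45
ee_pos: [0.3975, -0.328, 0.0855]
eef_rot: [-3.141, 0.001, 2.999]
force: [0.4, 1.0, 4.4]
grip_width: 0.0113
```

The lid's edge touches the tray. With a light grip I'll swing it upright about that edge.

```bash
python3 -m creep '[[[0,0,0.01],0,0],[[-0.11,0,0.0],0,0],[[-0.22,0,0.0],0,0],[[-0.32,0,0.01],0,0],[[-0.42,0,0.02],0,0],[[-0.52,0,0.04],0,0],[[-0.62,0,0.06],0,0],[[-0.72,0,0.09],0,0],[[-0.81,0,0.11],0,0],[[-0.81,0,0.11],0,0]]' 6
python3 -c "
from go import *
axes(); c=cam('side');save(c,'s9.png',(150,200,330,370),4)"
```

```text
time_s: 13.45
ee_pos: [0.4376, -0.3334, 0.0786]
eef_rot: [3.141, -0.0, 2.999]
force: [0.3, 0.1, 0.6]
grip_width: 0.0121
pos [ 0.4376 -0.3334  0.0786] toolx [-0.99   0.142  0.   ] tooly [0.142 0.99  0.   ]
twist units to rack -1.949
tool axes units per: a*50mm [ 0.462 -0.129 -0.878] xr*50mm [-0.963  0.269 -0.   ] z [ 0.  0. -1.]
```

View pics/s9.png

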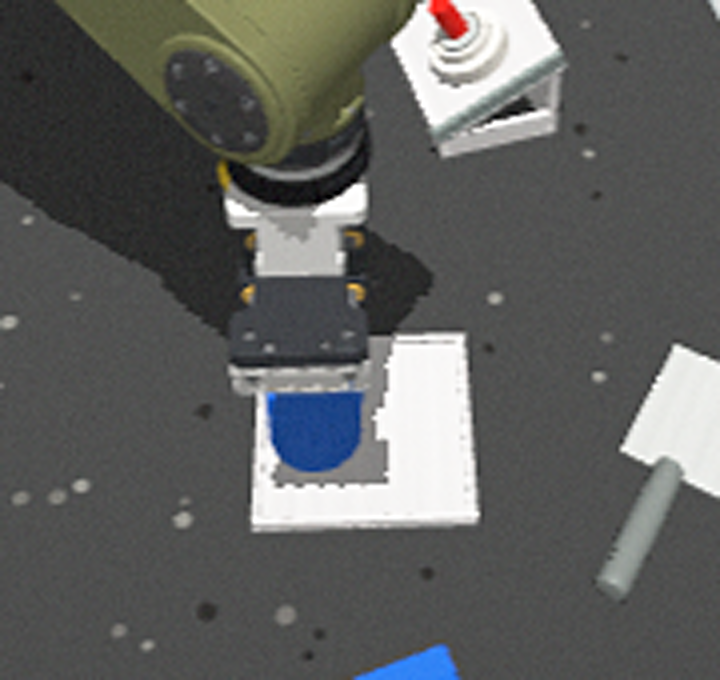

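The lid now stands upright in the tray at about (315,430) in the crop. Releasing it and rising.

```bash
python3 -m creep '[[[0,0,0],0,0.4],[[0,0,0],0,0.4],[[0,0,-0.6],0,0.4],[[0,0,-1.6],0,0.4],[[0,1.0,-2.4],-1,0.4],[[0,2,-2.4],-1.95,0.4],[[0,2,-2.4],-1.95,0.4]]' 20
python3 - <<'E'
from go import *
axes(); c=cam('side');save(c,'s10.png',(150,150,330,370),3)
m=0
for n in('side','top'):
    c=cam(n); p=pts(c); hs=cv2.cvtColor(c['img'],cv2.COLOR_RGB2HSV)
    m=((hs[...,0]<8)|(hs[...,0]>172))&(hs[...,1]>150)&(hs[...,2]>60)&(abs(p[...,0]-.56)<.05)&(abs(p[...,1]+.06)<.04)
    q=p[m]; 
    if len(q)<5: print(n,len(q)); continue
    r=(q-home['R']); b=np.cross(yr,a)
    print(n,len(q),'yr range',np.percentile(r@yr,[2,50,98]).round(4),'b',np.percentile(r@b,[2,50,98]).round(4),'a',np.percentile(r@a,[2,98]).round(4))
to(home['R']-.006*a,'g'); 
print(telemetry.get_obs()['qpos'].round(2))
E
```

```text
time_s: 14.2
ee_pos: [0.4519, -0.2315, 0.2006]
eef_rot: [-3.141, 0.002, -3.005]
force: [0.1, -0.1, -0.1]
grip_width: 0.038
pos [ 0.4519 -0.2315  0.2006] toolx [-0.991 -0.136 -0.002] tooly [-0.136  0.991 -0.001]
twist units to rack 0.046
tool axes units per: a*50mm [ 0.478  0.002 -0.879] xr*50mm [-1.    -0.006  0.002] z [-0.002 -0.001 -1.   ]
side 56 yr range [-0.0092 -0.0056  0.0073] b [-0.0057  0.0018  0.0082] a [-0.0255  0.0079]
top 46 yr range [-0.0055  0.0012  0.0078] b [-0.005   0.0053  0.0097] a [-0.0208  0.0089]
g target [ 0.5696 -0.0602  0.0904] units tool [-2.793  3.151  2.169]
[-0.55  0.23  1.67 -0.    1.24 -2.25]
```

View pics/s10.png

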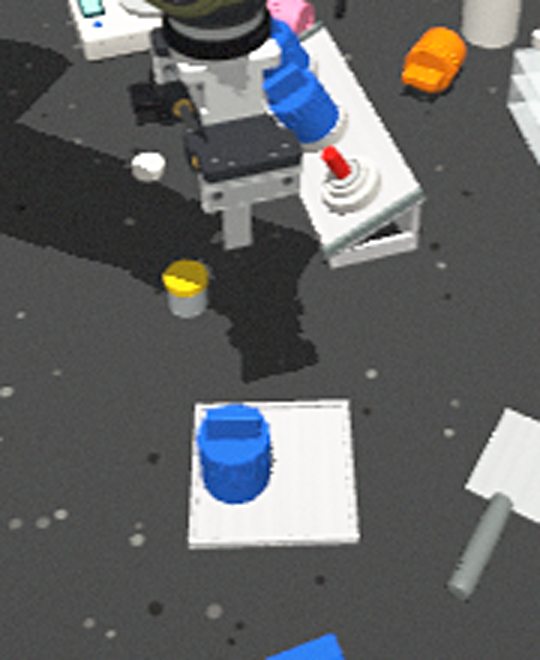

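The lid stands upright in the tray at (235,455), and the red weight is at (335,162). Moving above the weight.

```bash
python3 -m creep '[[[-2.79,3.15,0],0,0.4],[[-2.79,3.15,0],0,0.4],[[-2.79,3.15,0],0,0.4],[[-2.79,3.15,0.3],0,0.4],[[-2.79,3.15,1],0,0.4],[[-2.79,3.15,1],0,0.4],[[-2.79,3.15,1],0,0.4],[[-2.79,3.15,1],0,0.4]]' 20
python3 -c "
from go import *
axes(); c=cam('side');save(c,'s11.png',(200,90,310,230),4)
to(home['R']-.006*a,'g')"
```

```text
time_s: 15.15
ee_pos: [0.5695, -0.062, 0.1505]
eef_rot: [-3.141, 0.001, -3.014]
force: [-0.4, -0.7, -0.7]
grip_width: 0.0378
pos [ 0.5695 -0.062   0.1505] toolx [-0.992 -0.127 -0.001] tooly [-0.127  0.992 -0.001]
twist units to rack -0.016
tool axes units per: a*50mm [ 0.478 -0.002 -0.878] xr*50mm [-1.     0.002  0.001] z [-0.001 -0.001 -1.   ]
g target [ 0.5696 -0.0602  0.0904] units tool [-1.000e-03  3.400e-02  1.204e+00]
```

View pics/s11.png

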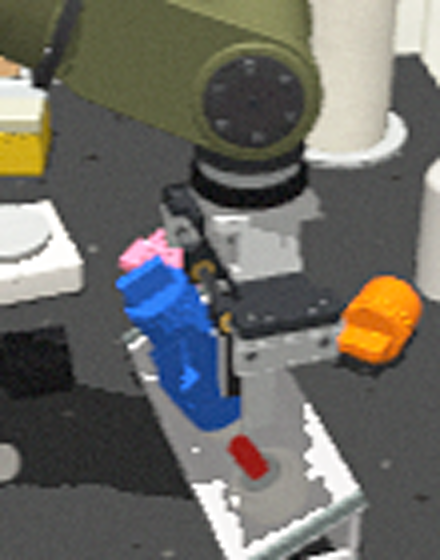

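The open fingers stand above the red stem at (248,457). Down and grip.

```bash
python3 -m creep '[[[0,0.03,0.5],0,0.4],[[0,0.03,1],0,0.4],[[0,0.03,1.2],0,0.4],[[0,0.03,1.2],0,0.4],[[0,0.03,1.2],0,0],[[0,0.03,1.2],0,0],[[0,0.03,1.2],0,0],[[0,0.03,1.2],0,0],[[0,0.03,1.2],0,0]]' 40
python3 -c "
from go import *
axes()"
```

```text
time_s: 16.1
ee_pos: [0.5694, -0.0589, 0.0898]
eef_rot: [-3.141, 0.001, -3.012]
force: [-2.0, -1.2, 6.8]
grip_width: 0.0173
pos [ 0.5694 -0.0589  0.0898] toolx [-0.992 -0.129 -0.001] tooly [-0.129  0.992 -0.001]
twist units to rack -0.0
tool axes units per: a*50mm [ 0.479 -0.    -0.878] xr*50mm [-1.     0.     0.001] z [-0.001 -0.001 -1.   ]
```

```bash
python3 -m creep '[[[0.05,0,-0.09],0,0],[[0.14,0,-0.26],0,0],[[0.24,0,-0.44],0,0],[[0.34,0,-0.61],0,0],[[0.43,0,-0.79],0,0],[[0.48,0,-0.88],0,0],[[0.6,0,-1.3],0,0],[[0.7,0,-2],0,0],[[0.7,0,-2.4],0,0],[[0.7,0,-2.4],0,0]]' 40
python3 -c "
from go import *
axes(); c=cam('side');save(c,'s12.png',(200,60,310,230),4)
P=np.array([.419,.346,.049]); to(P+[0,0,.15]-.025*xr,'pan')"
```

```text
time_s: 17.1
ee_pos: [0.5352, -0.0635, 0.2118]
eef_rot: [-3.14, 0.005, -3.012]
force: [0.3, -0.6, -2.1]
grip_width: 0.0174
pos [ 0.5352 -0.0635  0.2118] toolx [-0.992 -0.129 -0.005] tooly [-0.129  0.992 -0.002]
twist units to rack -0.0
tool axes units per: a*50mm [ 0.475 -0.001 -0.88 ] xr*50mm [-1.     0.     0.005] z [-0.005 -0.002 -1.   ]
pan target [0.3942 0.3428 0.199 ] units tool [1.735 8.417 0.203]
```

View pics/s12.png

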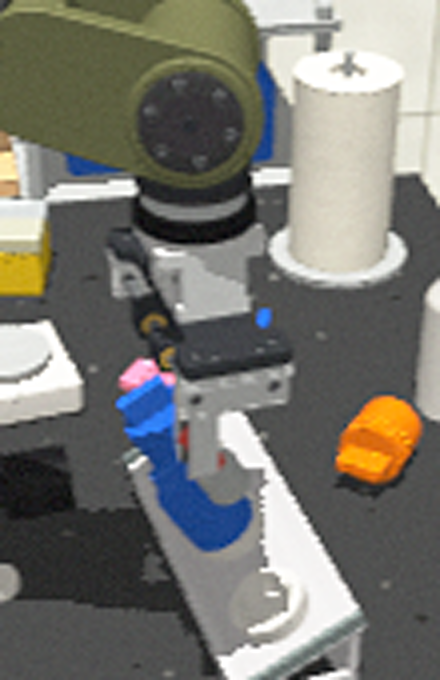

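The red weight is out and held at its lean. Carrying it to the pan.

```bash
python3 -m creep '[[[1.0,0.5,-0.3],0,0],[[1.74,8.42,-0.2],0,0],[[1.74,8.42,-0.2],0,0],[[1.74,8.42,0],0,0],[[1.74,8.42,0.2],0,0],[[1.74,8.42,0.2],0,0],[[1.74,8.42,0.2],0,0],[[1.74,8.42,0.2],0,0],[[1.74,8.42,0.2],0,0],[[1.74,8.42,0.6],0,0],[[1.74,8.42,1.0],0,0],[[1.74,8.42,1.0],0,0]]' 40
python3 -c "
from go import *
axes(); c=cam('side');save(c,'s13.png',(140,60,270,200),4);c=cam('top');save(c,'t13.png',(60,160,220,300),4)
P=np.array([.419,.346,.049]); to(P+[0,0,.0498]-.025*xr,'pan')"
```

```text
time_s: 18.35
ee_pos: [0.392, 0.3421, 0.155]
eef_rot: [-3.138, -0.006, -3.011]
force: [0.5, -0.1, -2.0]
grip_width: 0.0173
pos [0.392  0.3421 0.155 ] toolx [-0.991 -0.13   0.006] tooly [-0.13   0.991 -0.003]
twist units to rack 0.005
tool axes units per: a*50mm [ 0.485 -0.003 -0.875] xr*50mm [-1.    -0.001 -0.006] z [ 0.006 -0.003 -1.   ]
pan target [0.3942 0.3428 0.0988] units tool [-0.015  0.003  1.191]
```

View pics/s13.png

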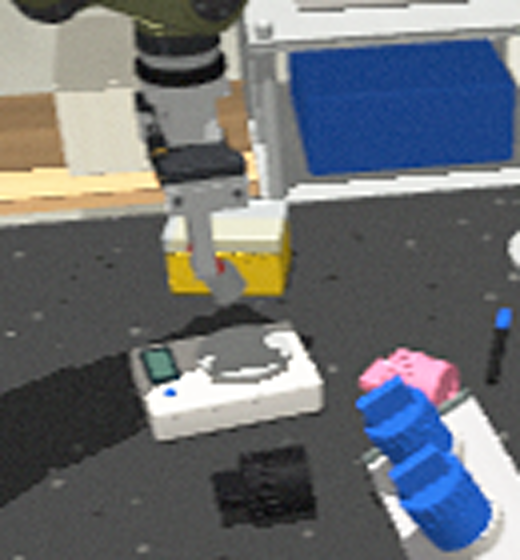

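View pics/t13.png

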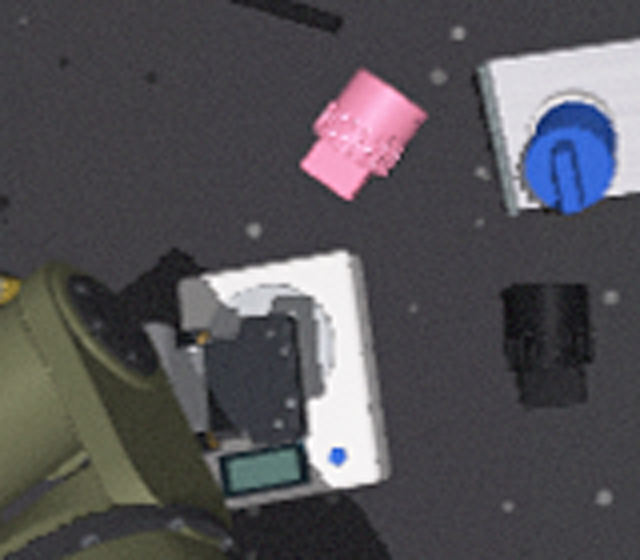

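The weight still leans about 29° and its foot is over the pan. Lowering carefully.

```bash
python3 -m creep '[[[-0.01,0,0.4],0,0],[[-0.01,0,0.8],0,0],[[-0.01,0,1.0],0,0],[[-0.01,0,1.1],0,0],[[-0.01,0,1.14],0,0],[[-0.01,0,1.14],0,0]]' 40
python3 -m creep '[[[0,0,0.02],0,0],[[0,0,0.04],0,0],[[0,0,0.04],0,0]]' 40
python3 -c "
from go import *
axes()
P=np.array([.419,.346,.049]); to(P+[0,0,.0498]-.025*xr,'pan')"
```

```text
time_s: 19.05
ee_pos: [0.3945, 0.3431, 0.1025]
eef_rot: [3.141, 0.001, -3.012]
force: [-0.1, 0.7, -1.7]
grip_width: 0.0171
time_s: 19.35
ee_pos: [0.3943, 0.343, 0.1001]
eef_rot: [3.142, 0.0, -3.012]
force: [-0.3, -0.4, -2.1]
grip_width: 0.0169
pos [0.3943 0.343  0.1001] toolx [-0.992 -0.129 -0.   ] tooly [-0.129  0.992  0.   ]
twist units to rack 0.0
tool axes units per: a*50mm [ 0.479  0.    -0.878] xr*50mm [-1. -0.  0.] z [-0.  0. -1.]
pan target [0.3942 0.3428 0.0988] units tool [ 0.001 -0.005  0.026]
```

```bash
python3 -m creep '[[[0,0,0.02],0,0],[[0,0,0.03],0,0],[[0,0,0.03],0,0]]' 40; python3 -c "
from go import *
c=cam('side');save(c,'s14.png',(170,100,250,180),7)"
```

```text
time_s: 19.65
ee_pos: [0.3942, 0.343, 0.0984]
eef_rot: [-3.142, -0.0, -3.012]
force: [-0.9, -0.7, -2.1]
grip_width: 0.0172
```

View pics/s14.png

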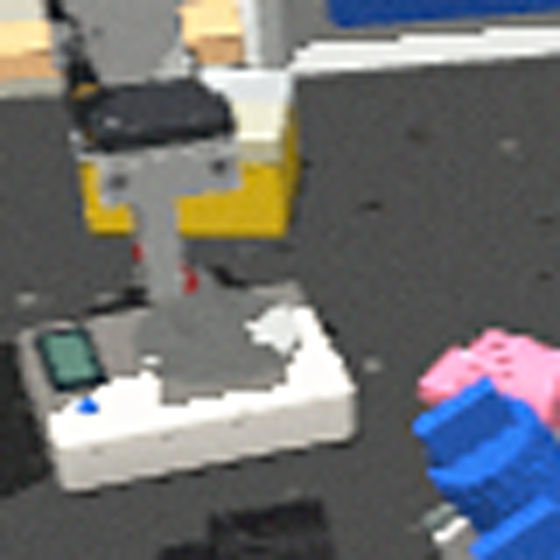

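Not in contact yet. Continuing in small steps.

```bash
python3 -m creep '[[[0,0,0.02],0,0],[[0,0,0.02],0,0]]' 40; python3 -m creep '[[[0,0,0.02],0,0],[[0,0,0.02],0,0]]' 40;
```

```text
time_s: 19.9
ee_pos: [0.3943, 0.343, 0.0975]
eef_rot: [3.141, 0.0, -3.012]
force: [-0.2, -0.8, -0.2]
grip_width: 0.0174
time_s: 20.1
ee_pos: [0.3944, 0.3431, 0.097]
eef_rot: [3.141, 0.001, -3.012]
force: [-1.2, -1.6, 7.1]
grip_width: 0.0175
```

Contact is at z≈0.0975. Now with a light grip I'll swing the weight upright about its foot edge.

```bash
python3 -m creep '[[[0,0,0],0,0],[[-0.04,0,-0.01],0,0],[[-0.08,0,-0.01],0,0],[[-0.12,0,-0.01],0,0],[[-0.16,0,-0.01],0,0],[[-0.20,0,-0.01],0,0],[[-0.24,0,-0.01],0,0],[[-0.28,0,0],0,0],[[-0.32,0,0],0,0],[[-0.36,0,0.01],0,0],[[-0.4,0,0.02],0,0],[[-0.4,0,0.02],0,0]]' 5; python3 -c "
from go import *
c=cam('side');save(c,'s15.png',(170,100,250,180),7)"
```

```text
time_s: 21.3
ee_pos: [0.4142, 0.3455, 0.0952]
eef_rot: [-3.141, -0.0, -3.012]
force: [0.3, -0.7, 0.1]
grip_width: 0.0178
```

View pics/s15.png

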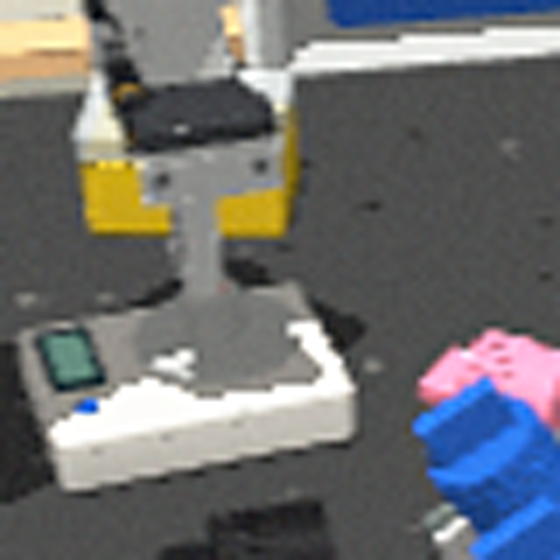

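```bash
python3 - <<'E'
from go import *
c=cam('side'); im=c['img'][115:160,180:235]; im=np.clip(im.astype(float)*1.8,0,255).astype(np.uint8)
cv2.imwrite('pics/s16.png',cv2.resize(im[:,:,::-1],None,fx=12,fy=12,interpolation=cv2.INTER_CUBIC))
p=pts(c); P=np.array([.419,.346,.049]); tx=-xr
q=p[115:165,180:235].reshape(-1,3); r=q-P
s=r[(abs(r@xr)<.05)&(abs(r@yr)<.03)&(r[:,2]>.003)&(r[:,2]<.07)]
for z in np.arange(.004,.066,.006):
    t=s[abs(s[:,2]-z)<.003]
    if len(t): print('z',z.round(3),len(t),'X',np.percentile(t@tx,[2,50,98]).round(4),'y',np.percentile(t@yr,[2,98]).round(4))
E
```

```text
z 0.004 11 X [-0.0368 -0.0002  0.0243] y [-0.0273  0.0205]
z 0.01 13 X [-0.0098  0.0026  0.0157] y [-0.0171 -0.0074]
z 0.016 10 X [-0.0102  0.0061  0.0151] y [-0.0161 -0.0038]
z 0.022 14 X [-0.0095  0.0041  0.0171] y [-0.0214 -0.0013]
z 0.028 14 X [-0.0119  0.0009  0.017 ] y [-0.0137  0.0105]
z 0.034 7 X [-0.0042  0.0084  0.0149] y [-0.0185  0.0105]
z 0.04 9 X [-0.0025  0.0054  0.0169] y [-0.0234  0.0101]
z 0.046 10 X [0.001  0.0117 0.0159] y [-0.0224  0.0148]
z 0.052 8 X [0.0013 0.009  0.0156] y [-0.0234  0.0118]
z 0.058 9 X [-0.0004  0.0068  0.0158] y [-0.0239  0.0067]
z 0.064 13 X [-0.0013  0.0111  0.0164] y [-0.0242  0.0127]
```

View pics/s16.png

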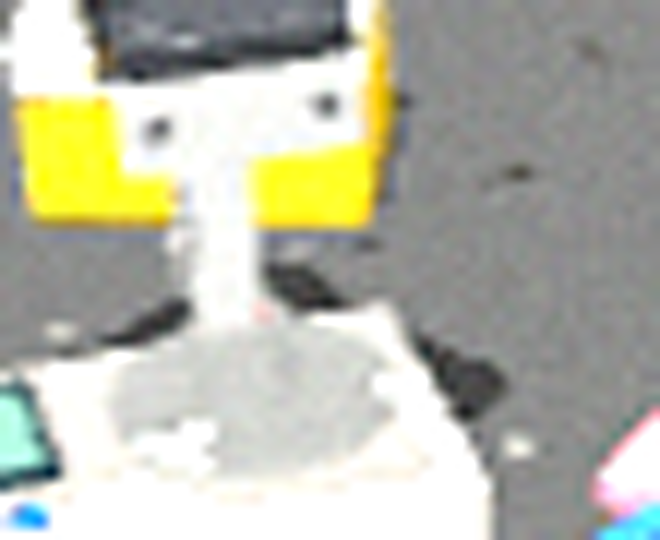

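The foot's side is vertical at heights of 10–28 mm, and its middle is about 3 mm from the pan centre. The lean left is small. One small nudge, then release.

```bash
python3 -m creep '[[[-0.03,0,0.01],0,0],[[-0.05,0,0.01],0,0],[[-0.05,0,0.01],0,0]]' 4; python3 -m creep '[[[0,0,0],0,0.1],[[0,0,0],0,0.22],[[0,0,0],0,0.28],[[0,0,0],0,0.28],[[0,0,0],0,0.28]]' 4; python3 - <<'E'
from go import *
c=cam('side'); im=c['img'][105:165,175:240]
cv2.imwrite('pics/s17.png',cv2.resize(im[:,:,::-1],None,fx=9,fy=9,interpolation=cv2.INTER_CUBIC))
E
```

```text
time_s: 21.7
ee_pos: [0.4165, 0.3458, 0.0948]
eef_rot: [-3.142, -0.0, -3.012]
force: [-0.1, -0.3, -0.3]
grip_width: 0.0177
time_s: 22.2
ee_pos: [0.4166, 0.3459, 0.095]
eef_rot: [3.142, 0.0, -3.012]
force: [0.3, -0.3, -0.0]
grip_width: 0.0262
```

View pics/s17.png

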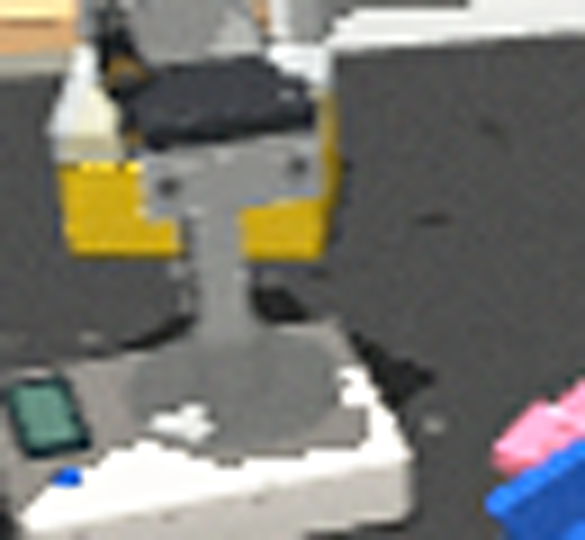

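```bash
python3 -m creep '[[[0,0,0],0,0.4],[[0,0,0],0,0.4],[[0,0,-0.3],0,0.4],[[0,0,-0.9],0,0.4],[[0,0,-1.8],0,0.4],[[0,-1,-2.5],0,0.4],[[0,-2,-2.5],0,0.4],[[0,-3,-2.5],0,0.4],[[0,-3,-2.5],0,0.4]]' 60; python3 - <<'E'
from go import *
c=cam('side'); im=c['img'][95:175,165:250]
cv2.imwrite('pics/s18.png',cv2.resize(im[:,:,::-1],None,fx=7,fy=7,interpolation=cv2.INTER_CUBIC))
P=np.array([.419,.346,.049]);
for n in('side','top'):
    c=cam(n); p=pts(c); hs=cv2.cvtColor(c['img'],cv2.COLOR_RGB2HSV)
    m=((hs[...,0]<8)|(hs[...,0]>172))&(hs[...,1]>140)&(hs[...,2]>60)&(abs(p[...,0]-.42)<.06)&(abs(p[...,1]-.346)<.06)
    r=p[m]-P; print(n,len(r))
    if len(r)>4:
        print('x',np.percentile(r[:,0],[3,50,97]).round(4),'y',np.percentile(r[:,1],[3,50,97]).round(4),'z',np.percentile(r[:,2],[3,97]).round(4))
        if n=='top': save(c,'t18.png',(80,180,200,300),5)
axes()
E
```

```text
time_s: 23.15
ee_pos: [0.4363, 0.1937, 0.2205]
eef_rot: [-3.141, 0.001, -3.015]
force: [0.0, 0.1, 0.1]
grip_width: 0.0377
side 36
x [-0.0068  0.0007  0.0073] y [-0.0097 -0.0053  0.0043] z [0.0293 0.0601]
top 0
pos [0.436  0.1973 0.2201] toolx [-0.992 -0.128 -0.   ] tooly [-0.128  0.992  0.   ]
twist units to rack -0.009
tool axes units per: a*50mm [ 0.479 -0.    -0.878] xr*50mm [-1.     0.001  0.   ] z [-0.  0. -1.]
```

View pics/s18.png

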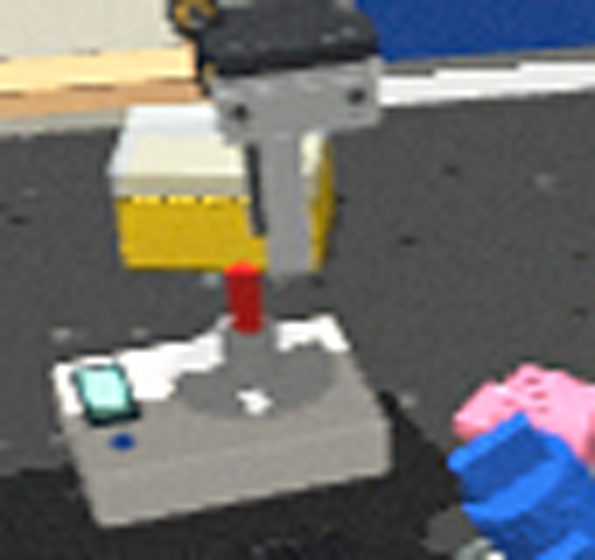

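The red weight stands upright on the pan, with its stem at (243,300) and within about 1 mm of the pan centre in x. Now back to the tray lid, where the grip was at TCP (0.4376, -0.3334, 0.0786).

```bash
python3 -c "
from go import *
to([.4376,-.3334,.14])"
```

```text
target [ 0.4376 -0.3334  0.14  ] units tool [  1.329 -10.53    1.598]
```

```bash
python3 -m creep '[[[1.33,-10.53,0],1.95,0.5],[[1.33,-10.53,0],1.95,0.5],[[1.33,-10.53,0],1.95,0.5],[[1.33,-10.53,0],1.95,0.5],[[1.33,-10.53,0],1.95,0.5],[[1.33,-10.53,0],1.95,0.5],[[1.33,-10.53,0],1.95,0.5],[[1.33,-10.53,0],1.95,0.5],[[1.33,-10.53,0],1.95,0.5],[[1.33,-10.53,0.5],1.95,0.5],[[1.33,-10.53,1],1.95,0.5],[[1.33,-10.53,1.5],1.95,0.5]]' 60;python3 -m creep '[[[0,0,0],0,0.5],[[0,0,0],0,0.5]]'; python3 - <<'E'
from go import *
axes(); to([.4376,-.3334,.0786])
c=cam('side');save(c,'s19.png',(150,180,310,370),3)
p=pts(c); hs=cv2.cvtColor(c['img'],cv2.COLOR_RGB2HSV)
m=(hs[...,0]>100)&(hs[...,0]<130)&(hs[...,1]>150)&(p[...,1]<-.27)&(p[...,1]>-.42)&(p[...,0]<.53)
q=p[m]; T=q[q[:,2]>.004+.08-.006]; print(len(q),len(T),'bar top mean',T.mean(0).round(4),T.min(0).round(4),T.max(0).round(4),'z98',np.percentile(q[:,2],98))
E
```

```text
time_s: 24.5
ee_pos: [0.4384, -0.3354, 0.1423]
eef_rot: [3.141, -0.001, 2.997]
force: [0.8, 1.1, -0.3]
grip_width: 0.0469
time_s: 24.7
ee_pos: [0.4391, -0.3325, 0.1454]
eef_rot: [3.141, -0.0, 3.001]
force: [0.5, -0.1, 2.1]
grip_width: 0.047
pos [ 0.4391 -0.3325  0.1454] toolx [-0.99   0.141  0.   ] tooly [0.141 0.99  0.   ]
twist units to rack -1.939
tool axes units per: a*50mm [ 0.462 -0.128 -0.878] xr*50mm [-0.964  0.267 -0.   ] z [ 0.  0. -1.]
 target [ 0.4376 -0.3334  0.0786] units tool [ 0.027 -0.022  1.336]
642 94 bar top mean [ 0.4365 -0.336   0.0852] [ 0.4155 -0.3684  0.078 ] [ 0.4553 -0.3277  0.324 ] z98 0.08453535099756289
```

View pics/s19.png

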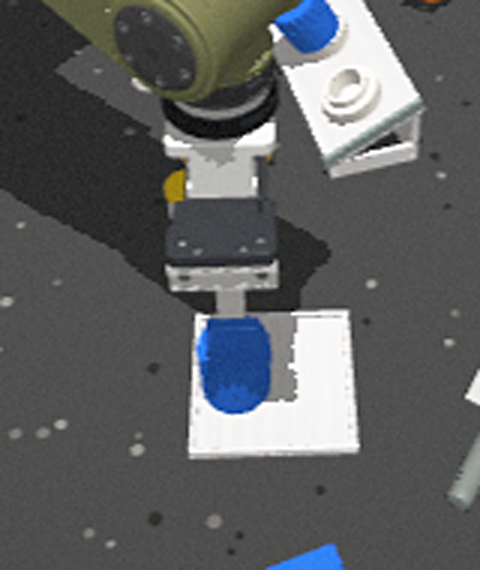

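The lid is still upright in the tray at (235,365), and the right pot is empty at (350,90). Grip lightly and lean it back over its edge.

```bash
python3 -m creep '[[[0.02,-0.02,0.6],0,0.5],[[0.02,-0.02,1.1],0,0.5],[[0.02,-0.02,1.32],0,0.5],[[0.02,-0.02,1.32],0,0.5],[[0.02,-0.02,1.32],0,0],[[0.02,-0.02,1.32],0,0],[[0.02,-0.02,1.32],0,0],[[0.02,-0.02,1.32],0,0],[[0.02,-0.02,1.32],0,0]]' 6
python3 -m creep '[[[0,0,0.02],0,0],[[0.07,0,-0.01],0,0],[[0.14,0,-0.03],0,0],[[0.22,0,-0.05],0,0],[[0.3,0,-0.07],0,0],[[0.38,0,-0.08],0,0],[[0.46,0,-0.09],0,0],[[0.54,0,-0.10],0,0],[[0.62,0,-0.10],0,0],[[0.7,0,-0.10],0,0],[[0.79,0,-0.09],0,0],[[0.79,0,-0.09],0,0]]' 6
python3 - <<'E'
from go import *
axes()
c=cam('side');save(c,'s20.png',(150,180,310,370),3)
E
```

```text
time_s: 25.65
ee_pos: [0.437, -0.3345, 0.0793]
eef_rot: [-3.141, 0.0, 2.999]
force: [0.1, 0.1, -0.4]
grip_width: 0.0121
time_s: 26.85
ee_pos: [0.3972, -0.3287, 0.0835]
eef_rot: [3.142, -0.0, 2.999]
force: [-0.7, 0.3, 4.1]
grip_width: 0.0121
pos [ 0.3972 -0.3287  0.0835] toolx [-0.99   0.142  0.   ] tooly [0.142 0.99  0.   ]
twist units to rack -1.951
tool axes units per: a*50mm [ 0.462 -0.129 -0.877] xr*50mm [-0.963  0.269 -0.   ] z [ 0.  0. -1.]
```

View pics/s20.png

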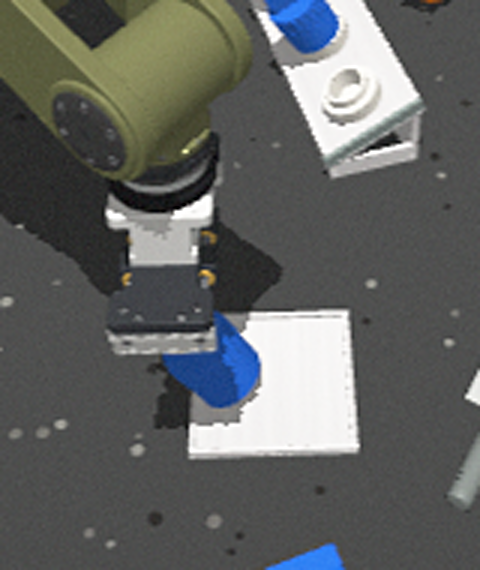

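The lid leans again. I'll clamp it firmly, lift it, and measure the lean.

```bash
python3 -m creep '[[[0,0,0],0,0],[[0,0,0],0,0],[[0,0,-0.4],0,0],[[0,0,-0.8],0,0],[[0,0,-0.8],0,0],[[0,0,-0.8],0,0]]' 60
python3 - <<'E'
from go import *
axes()
R,t=rot()
c=cam('side');save(c,'s21.png',(150,200,330,370),4)
p=pts(c); hs=cv2.cvtColor(c['img'],cv2.COLOR_RGB2HSV)
m=(hs[...,0]>100)&(hs[...,0]<130)&(hs[...,1]>150)&(p[...,1]<-.25)&(p[...,1]>-.42)&(p[...,0]<.53)&(p[...,2]<.16)&(c['depth']>0)
m=cv2.erode(m.astype(np.uint8),np.ones((2,2)))>0
q=(p[m]-t)@R; q[:,2]*=-1
r=q[:,[0,2]].astype(np.float32); print(len(r),cv2.minAreaRect(r),cv2.minAreaRect(r[r[:,1]<-.02]))
np.save('lidcloud.npy',q)
# bottom plane / cap-edge: lowest pts per X bin
for x in np.arange(-.05,.03,.006):
    s=q[abs(q[:,0]-x)<.003]
    if len(s)>2: print(x.round(3),len(s),'Umin',s[:,2].min().round(4),'Umax',s[:,2].max().round(4))
E
```

```text
time_s: 27.5
ee_pos: [0.3977, -0.3285, 0.1227]
eef_rot: [3.141, -0.001, 2.999]
force: [0.6, -0.3, -1.2]
grip_width: 0.0114
pos [ 0.3977 -0.3285  0.1227] toolx [-0.99   0.142  0.001] tooly [0.142 0.99  0.   ]
twist units to rack -1.949
tool axes units per: a*50mm [ 0.462 -0.129 -0.877] xr*50mm [-0.963  0.269 -0.   ] z [ 0.001  0.    -1.   ]
473 ((-0.037032127380371094, -0.06144428998231888), (0.11008598655462265, 0.05313383415341377), 59.327911376953125) ((-0.036910079419612885, -0.06235751137137413), (0.10863958299160004, 0.051992181688547134), 59.327911376953125)
-0.05 38 Umin -0.1189 Umax -0.0329
-0.044 64 Umin -0.1177 Umax -0.0216
-0.038 73 Umin -0.1197 Umax -0.0102
-0.032 75 Umin -0.0658 Umax -0.0036
-0.026 49 Umin -0.0687 Umax -0.0087
-0.02 44 Umin -0.064 Umax -0.0115
-0.014 41 Umin -0.0522 Umax -0.0121
-0.008 29 Umin -0.051 Umax -0.0165
-0.002 22 Umin -0.0404 Umax -0.0178
0.004 15 Umin -0.0305 Umax -0.0237
0.01 8 Umin -0.0313 Umax -0.0262
```

View pics/s21.png

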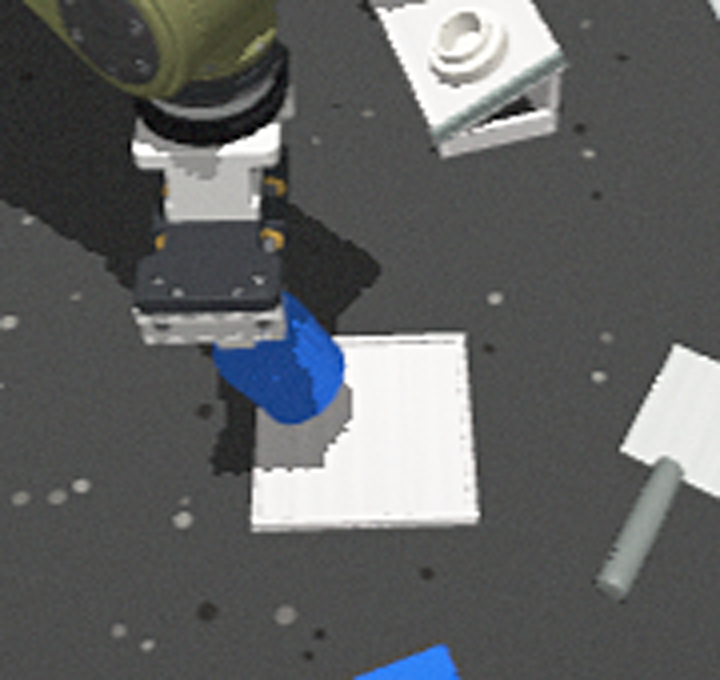

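Lean and position look almost the same as before the placing. I'll compare the two pictures numerically and work out the way back.

```bash
python3 - <<'E'
from go import *
for f in('s8','s21'):
    im=cv2.imread(f'pics/{f}.png'); hs=cv2.cvtColor(im,cv2.COLOR_BGR2HSV)
    m=((hs[...,0]>100)&(hs[...,0]<130)&(hs[...,1]>150)).astype(np.uint8); m[520:]=0
    n,l,s,ce=cv2.connectedComponentsWithStats(m); i=1+s[1:,4].argmax()
    cs,_=cv2.findContours((l==i).astype(np.uint8),0,1); 
    print(f,s[i]/4,ce[i]/4, cv2.minAreaRect(cs[0]), cv2.fitEllipse(cs[0]))
# above pot R: axis-lifted 60mm pose
g=np.array([.5495,-.0624,.1280]); 
to(g+.055*a-.05*xr+.03*zz,'pre'); to(g+.055*a,'up'); to(g,'g')
E
```

```text
s8 [  53.5    73.75   32.75   32.75 2280.5 ] [72.05911533 92.38738763] ((285.3509826660156, 367.67010498046875), (116.90499877929688, 109.70597839355469), 51.654422760009766) ((285.1277160644531, 365.3531188964844), (113.28004455566406, 122.21047973632812), 122.9103775024414)
s21 [  53.     73.     33.     33.   2232.25] [71.81067309 92.07464442] ((283.09429931640625, 365.74053955078125), (117.49967956542969, 110.32377624511719), 52.997474670410156) ((283.07513427734375, 363.1437683105469), (112.26678466796875, 124.46934509277344), 124.90341186523438)
pre target [ 0.4738 -0.0723  0.2063] units tool [-0.781  5.288 -1.676]
up target [ 0.5234 -0.0658  0.1763] units tool [-1.745  5.556 -1.077]
g target [ 0.5495 -0.0624  0.128 ] units tool [-2.254  5.697 -0.112]
```

The difference is about 1.5° and 0.5 mm, well inside the play. Carrying it back.

```bash
python3 -m creep '[[[0,0,-1],0,0],[[0,0,-1.68],0,0],[[-0.78,5.29,-1.68],-1.95,0],[[-0.78,5.29,-1.68],-1.95,0],[[-0.78,5.29,-1.68],-1.95,0],[[-0.78,5.29,-1.68],-1.95,0],[[-0.78,5.29,-1.68],-1.95,0],[[-0.78,5.29,-1.68],-1.95,0],[[-0.78,5.29,-1.68],-1.95,0],[[-0.78,5.29,-1.68],-1.95,0]]' 60
python3 - <<'E'
from go import *
axes()
g=np.array([.5495,-.0624,.1280]); 
to(g+.055*a,'up'); to(g,'g')
c=cam('side');save(c,'s22.png',(190,90,310,240),4)
E
```

```text
time_s: 28.55
ee_pos: [0.4737, -0.0727, 0.2065]
eef_rot: [3.141, -0.002, -3.011]
force: [-0.1, 0.7, -0.7]
grip_width: 0.0118
pos [ 0.4737 -0.0727  0.2065] toolx [-0.992 -0.13   0.002] tooly [-0.13   0.992  0.   ]
twist units to rack 0.005
tool axes units per: a*50mm [ 0.481  0.001 -0.877] xr*50mm [-1.    -0.001 -0.002] z [ 0.002  0.    -1.   ]
up target [ 0.5234 -0.0658  0.1763] units tool [-1.003  0.007  0.604]
g target [ 0.5495 -0.0624  0.128 ] units tool [-1.532  0.006  1.568]
```

View pics/s22.png

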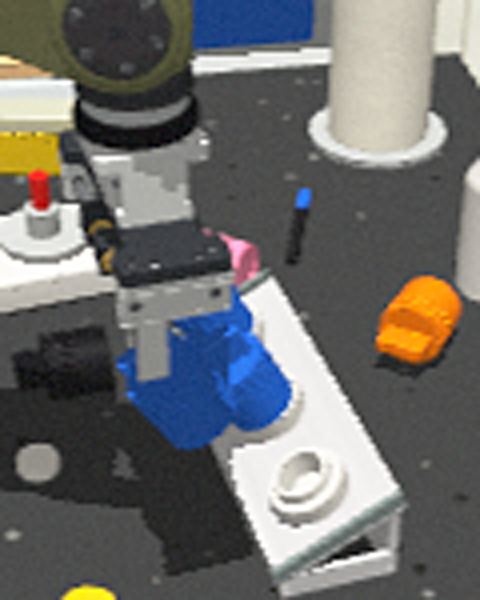

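The lid is at (190,375), above and in front of the empty right pot at (305,480). The red weight on the pan at (40,205) is upright. Lowering along the pot's axis.

```bash
python3 -m creep '[[[-0.6,0,0.3],0,0],[[-1.0,0.01,0.6],0,0],[[-1.0,0.01,0.6],0,0],[[-1.13,0.01,0.84],0,0],[[-1.26,0.01,1.08],0,0],[[-1.36,0.01,1.26],0,0],[[-1.43,0.01,1.39],0,0],[[-1.49,0.01,1.48],0,0],[[-1.53,0.01,1.56],0,0],[[-1.53,0.01,1.57],0,0],[[-1.53,0.01,1.57],0,0]]' 60
python3 - <<'E'
from go import *
axes()
to(np.array([.5495,-.0624,.1280]),'g')
c=cam('side');save(c,'s23.png',(190,90,310,240),4)
E
```

```text
time_s: 29.7
ee_pos: [0.5498, -0.0621, 0.1291]
eef_rot: [-3.142, 0.0, -3.012]
force: [1.4, 0.1, -1.3]
grip_width: 0.0111
pos [ 0.5498 -0.0621  0.1291] toolx [-0.992 -0.129 -0.   ] tooly [-0.129  0.992 -0.   ]
twist units to rack 0.0
tool axes units per: a*50mm [ 0.479 -0.    -0.878] xr*50mm [-1. -0.  0.] z [-0. -0. -1.]
g target [ 0.5495 -0.0624  0.128 ] units tool [ 0.007 -0.005  0.022]
```

View pics/s23.png

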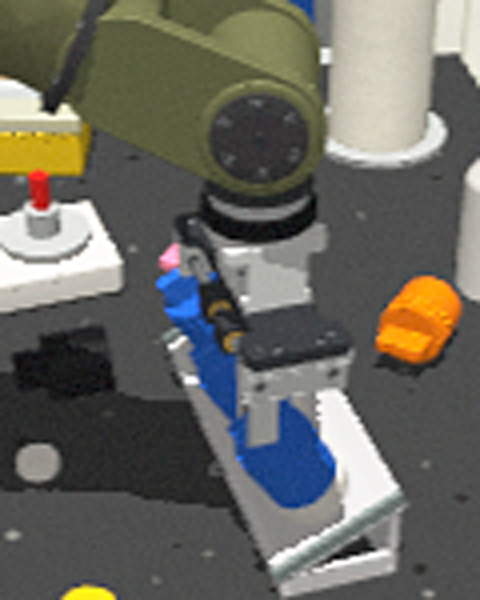

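The lid is over its ring. A last 1.5 mm press along the axis, then release and back off.

```bash
python3 -m creep '[[[-0.01,0,0.02],0,0],[[-0.02,0,0.05],0,0],[[-0.02,0,0.05],0,0]]' 60
python3 -m creep '[[[0,0,0],0,0],[[0,0,0],0,0.2],[[0,0,-0.02],0,0.5],[[0,0,-0.02],0,0.5],[[0,0,-0.5],0,0.5],[[0,0,-1.2],0,0.5],[[1,0,-2],0,0.5],[[2,0,-2.5],0,0.5],[[3,0,-2.5],0,0.5],[[4,0,-2.5],0,0.5],[[4,0,-2.5],0,0.5],[[4,0,-2.5],0,0.5]]' 6
python3 - <<'E'
from go import *
axes()
b=np.cross(yr,a); R=np.stack([b,yr,a],1)
for n in('top','side'):
    c=cam(n); p=pts(c); hs=cv2.cvtColor(c['img'],cv2.COLOR_RGB2HSV)
    save(c,n+'24.png',(170,90,310,240),4)
    m=(hs[...,0]>100)&(hs[...,0]<130)&(hs[...,1]>150)&(p[...,2]>.05)&(p[...,2]<.16)&(p[...,0]>.35)&(p[...,0]<.75)
    q=p[m]
    for k in 'LMR':
        s=(q-home[k])@R; s=s[abs(s[:,1])<.045]
        if len(s)<20: print(n,k,len(s)); continue
        hi=np.percentile(s[:,2],98); t=s[s[:,2]>hi-.006]
        mid=[(np.percentile(t[:,i],3)+np.percentile(t[:,i],97))/2 for i in(0,1)]
        print(n,k,len(t),'bar top: b,y',np.round(mid,4),'height-.04',round(hi-.04,4),'med',round(np.median(t[:,2])-.04,4),'slope', np.polyfit(t[:,0],t[:,2],1)[0].round(3))
E
```

```text
time_s: 30.05
ee_pos: [0.5508, -0.062, 0.1263]
eef_rot: [3.142, -0.0, -3.012]
force: [-0.2, -0.1, -1.0]
grip_width: 0.0116
time_s: 31.25
ee_pos: [0.3512, -0.0881, 0.2522]
eef_rot: [-3.14, 0.002, -3.013]
force: [0.6, 0.4, 0.3]
grip_width: 0.0471
pos [ 0.3512 -0.0881  0.2522] toolx [-0.992 -0.128 -0.002] tooly [-0.128  0.992 -0.001]
twist units to rack -0.009
tool axes units per: a*50mm [ 0.478 -0.002 -0.879] xr*50mm [-1.     0.001  0.002] z [-0.002 -0.001 -1.   ]
top L 72 bar top: b,y [-0.0008 -0.0008] height-.04 0.0018 med -0.0003 slope -0.032
top M 72 bar top: b,y [-0.003  -0.0006] height-.04 0.002 med 0.0004 slope 0.026
top R 69 bar top: b,y [-0.0001  0.0005] height-.04 0.0023 med 0.0002 slope -0.016
side L 35 bar top: b,y [-0.0019 -0.0036] height-.04 0.0003 med -0.001 slope -0.024
side M 45 bar top: b,y [-0.0027 -0.001 ] height-.04 0.0017 med -0.0008 slope 0.044
side R 53 bar top: b,y [-0.      0.0004] height-.04 -0.0001 med -0.0013 slope -0.004
```

View pics/side24.png

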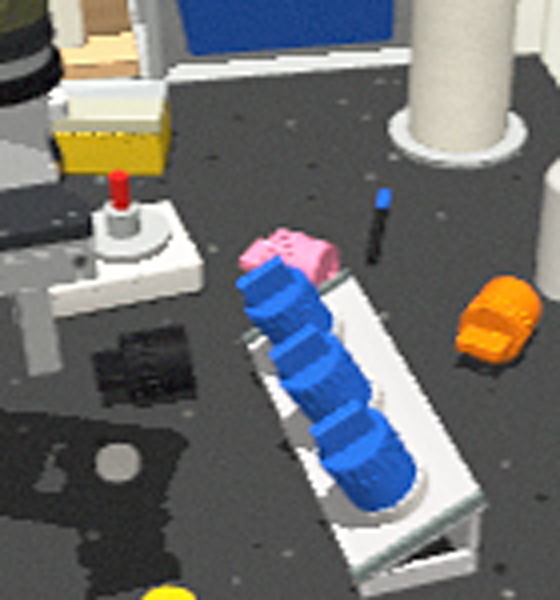

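View pics/top24.png

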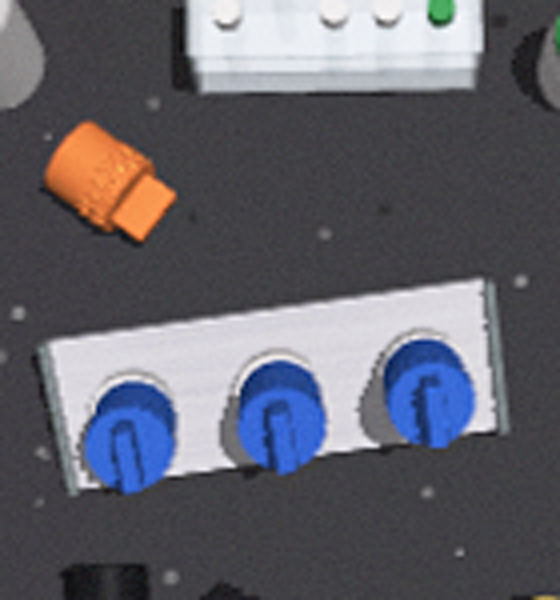

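All three lids read within 1–3 mm of home. The middle lid shows the most offset, so I'll check its tilt against the starting pictures, along with the loose things and the red weight.

```bash
python3 - <<'E'
from go import *
b=np.cross(yr,a); R=np.stack([b,yr,a],1)
def L(n):
    z=np.load(n+'0.npz'); return {k:z[k] for k in z.files}
for n in('top','side'):
    for tag,c in(('start',L(n)),('now',cam(n))):
        p=pts(c); hs=cv2.cvtColor(c['img'],cv2.COLOR_RGB2HSV)
        m=(hs[...,0]>100)&(hs[...,0]<130)&(hs[...,1]>150)&(p[...,2]>.05)&(p[...,2]<.16)&(p[...,0]>.35)&(p[...,0]<.75)
        q=p[m]; out=[]
        for k in 'LMR':
            s=(q-home[k])@R; s=s[abs(s[:,1])<.045]; t=s[(s[:,2]>.034)&(abs(s[:,1])<.006)]
            out.append((k,len(t),t.mean(0).round(4).tolist(),np.polyfit(t[:,0],t[:,2],1)[0].round(3)))
        print(n,tag,out)
        if n=='top':
            for nm,lo,hi,bx in(('vial',(20,100,80),(35,255,255),(.3,.5,-.25,0)),):
                mm=(cv2.inRange(hs,lo,hi)>0)&(p[...,0]>bx[0])&(p[...,0]<bx[1])&(p[...,1]>bx[2])&(p[...,1]<bx[3]); print(nm,p[mm].mean(0).round(4) if mm.any() else None)
c=cam('side');save(c,'s25.png',s=1.5)
p=pts(c);hs=cv2.cvtColor(c['img'],cv2.COLOR_RGB2HSV);P=np.array([.419,.346,.049])
m=((hs[...,0]<8)|(hs[...,0]>172))&(hs[...,1]>140)&(hs[...,2]>60)&(abs(p[...,0]-.42)<.06)&(abs(p[...,1]-.346)<.06)
r=p[m]-P;print('red x',np.percentile(r[:,0],[3,97]).round(4),'z',np.percentile(r[:,2],[3,97]).round(4),'lean dx/dz',np.polyfit(r[:,2],r[:,0],1)[0].round(3))
E
```

```text
top start [('L', 75, [0.0007, 0.0, 0.0396], np.float64(-0.009)), ('M', 72, [0.0002, 0.0001, 0.0402], np.float64(0.01)), ('R', 73, [0.0006, 0.0003, 0.0401], np.float64(-0.02))]
vial [ 0.4147 -0.1369  0.0474]
top now [('L', 67, [0.0, -0.0005, 0.04], np.float64(-0.013)), ('M', 71, [-0.0024, -0.0003, 0.0407], np.float64(0.012)), ('R', 71, [0.0011, 0.0003, 0.0406], np.float64(-0.017))]
vial [ 0.4148 -0.1369  0.0472]
side start [('L', 27, [-0.0001, -0.0014, 0.0383], np.float64(-0.094)), ('M', 45, [0.0001, -0.0008, 0.0384], np.float64(-0.005)), ('R', 50, [-0.0004, -0.0016, 0.039], np.float64(0.011))]
side now [('L', 35, [-0.0035, -0.0024, 0.0381], np.float64(-0.01)), ('M', 42, [-0.0023, -0.0015, 0.039], np.float64(0.0)), ('R', 51, [-0.0005, -0.0017, 0.039], np.float64(-0.003))]
red x [-0.0075  0.0073] z [0.0308 0.0609] lean dx/dz -0.05
```

View pics/s25.png

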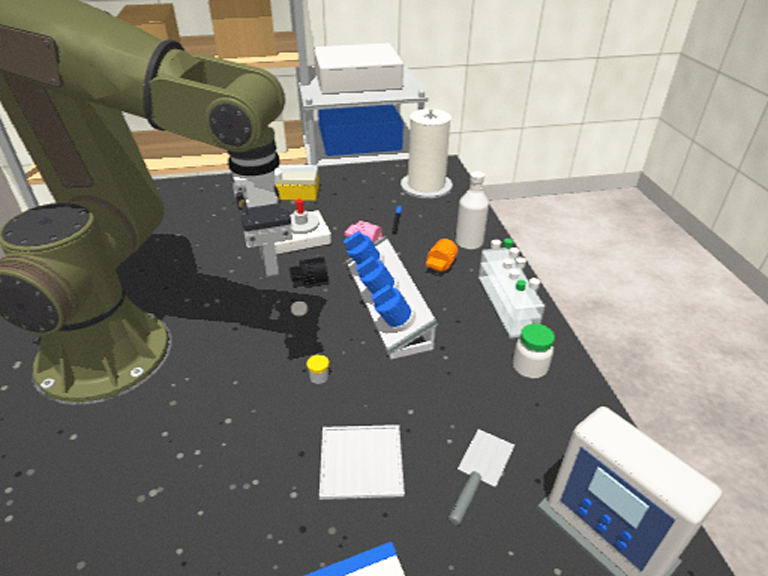

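The picture shows all three lids at home (375,280) with tilts unchanged. The red weight is upright on the pan at (300,213). The cap (299,309), vial (318,369), pen (398,220) and spatula (480,475) are where they started, and the robot is clear of everything. Handing in.

```bash
python3 -c "
from station import ctrl
print(ctrl.hand_in())"
```

```text
the job is handed in; nothing more can be done
None
```

I handed the job in at about 31 s of the 72 s. The red weight stands upright on the balance pan and every pot is closed with its own lid; the hand-in reports no verdict.

**What I did:** I lifted one lid at a time. The left and middle pots held white weights, so I put those lids straight back. The red weight was in the right pot. The tool only points down, so I stood that lid in the tray by swinging it upright about its edge. I stood the red weight on the pan the same way and let go once it was down. I then leaned the lid again in the tray and put it back on the right pot.

**Last checks:**
- **Red weight:** its stem is within about 1 mm of the pan centre in x, and the stem top is about 60 mm above the pan, as it should be standing. A rough slope fit on a few pixels gave a lean of 0.05 rad, under the 0.1 limit, and the pictures show it upright.
- **Lids:** all three are within about 4 mm of closed (limit 7). The middle one is shifted about 2.4 mm, within its play, and its tilt matches the start. For the left lid the two cameras disagree: no shift from the top camera, 3.5 mm from the side camera, where it is partly hidden.
- **Other things:** the vial's measured position is unchanged. I checked the cap, pen and spatula by eye only, and they look unmoved. The robot ended clear of everything.

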